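# Make up two food-bank parcels from mixed stock

## Task

Make up the two food parcels. Into the teal tray go the red-label can with the flat fish tin stacked squarely on top of it, and the yellow tea box in the other compartment; into the black crate go the green-label can and the honey jar, one to a compartment. Stand everything upright, set things down rather than dropping them, and leave the blue-label can where it stands.

Things in the scene. Friction and masses are not known exactly. Their poses are not given: they have to be found in the camera images.
- red_can_center (a point): Red-label food can standing upright, 64 mm diameter, 76 mm tall, steel ends, about 0.4 kg, with a red label and red top (a white band round the middle of the label). This point is its centre, 38 mm above its base; its z axis points up. Best gripped in its upper half.
- green_can_center (a point): Green-label food can standing upright, 64 mm diameter, 76 mm tall, steel ends, about 0.4 kg, with a green label and green top (a white band round the middle of the label). This point is its centre, 38 mm above its base; its z axis points up. Best gripped in its upper half.
- blue_can_center (a point): Blue-label food can standing upright, 64 mm diameter, 76 mm tall, steel ends, about 0.4 kg, with a blue label and blue top (a white band round the middle of the label). This point is its centre, 38 mm above its base; its z axis points up. Best gripped in its upper half. It belongs to neither parcel and stays where it is.
- fish_tin_center (a point): Flat, round fish tin, orange side and orange flat top with a steel rim and pull tab, 64 mm diameter, 40 mm tall, about 0.16 kg. This point is its centre, 20 mm above its base; its z axis points up. It goes on top of the red-label can.
- tea_box_center (a point): Yellow box of tea bags standing upright, 52 mm (x) by 72 mm (y) by 62 mm tall, rigid, about 0.12 kg, white panel with a green disc on its broad faces and a blue patch on top. This point is its centre, 31 mm above its base; x is across its thin side, z points up. Best gripped in its upper half.
- honey_jar_center (a point): Amber honey jar with a white lid, standing upright, about 0.42 kg; body 64 mm diameter and 58 mm tall, lid 54 mm diameter above it, 76 mm tall in all. This point is 38 mm above its base, on its axis (within the body); z points up.
- teal_tray: Shallow teal carton tray with a brown cardboard floor. Origin: centre of its underside, on the bench. 100 mm along x, 212 mm along y; rim 20 mm high, walls 4 mm, floor 5 mm thick. A 4 mm thick, 18 mm high divider makes two compartments, each 92 mm (x) by 100 mm (y), centred at y = +52 and -52 mm; one thing fits on the floor of each. Fixed to the bench.
- black_crate: Shallow black plastic crate, of the same shape as the teal tray. Origin: centre of its underside, on the bench. 100 mm along x, 212 mm along y; rim 20 mm high, walls 4 mm, floor 5 mm thick. A 4 mm thick, 18 mm high divider makes two compartments, each 92 mm (x) by 100 mm (y), centred at y = +52 and -52 mm; one thing fits on the floor of each. Fixed to the bench.
There are look-alikes about, which are no part of the job. What is shaped like the part that bears fish_tin_center but purple is not meant.

How it is judged:
By the outcome, as a careful person would: the job done as asked, in the order asked, and still so for the second after the job is handed in, with the robot touching nothing.
It also fails if it takes over 125 s, if anything falls off the work surface, if the arm or the gripper's body presses on something with over 40 N, if the wrist force passes 120 N, or if a joint passes its speed limit or range.

## Robot

A 6-joint arm with a two-finger parallel gripper is mounted at the origin on the work surface. World frame = base frame: x ahead of the robot, y to its left, z up, the work surface at z = 0. Lengths are in m, angles in rad, forces in N, time in s.
With the tool pointing down it reaches from about 0.25 to 0.725 m from the base axis. Payload 4 kg.
Tool frame: the origin (TCP) lies on the mounting face of the last link; the fingertips stand 173 mm ahead of it and the grasp point (between the pads) lies 155 mm ahead of it; x points along the fingers, y is the direction in which the jaws open and shut, and the axes are right-handed (so a half turn about x gives the same grasp; the last joint's range is limited). The gripper opens to 85 mm and grips with 20 to 120 N. Pads are 22 mm wide; open, the fingers measure 114 mm over their backs; the gripper's body (76 mm by 85 mm) begins 54 mm behind the grasp point. The pads swing forward as they close: fully open they stand 13 mm farther back than shut.
Start: joints at [0, 0.241, 0.005, 1.335, 0, 1.571], TCP at [0.5, 0, 0.405] pointing down, gripper open.
Joint ranges: [-2.72, 2.72], [-1.05, 1.87], [-1.09, 1.28], [-1.99, 2.15], [-1.42, 1.44], [-3.14, 3.14]. Speed limits (rad/s): [2.79, 2.79, 3.14, 3.14, 3.14, 3.14].

## Interface

Orientations are given as a unit quaternion [w, x, y, z].
In Python, from plant import manip gives the robot as it stands.
- The arm moves only by the shell command python3 -m creep 'ROWS' [FORCE]. ROWS is JSON, a list of rows, each an object of numbers: "tx", "ty", "tz": the shift along the tool's x, y, z in m; "wx", "wy", "wz": the turn, a rotation vector about the tool's x, y, z in rad; "gripper": the closure, from -1 (fully open) to 1 (shut), so that 0 is half open. In form: [{"tx": .., "ty": .., "tz": .., "wx": .., "wy": .., "wz": .., "gripper": ..}, ...]. A call has 1 to 5 rows; each row shifts and turns the pose as measured when the row begins, along the tool's axes as they then stand; what a row does not reach is not made up. A row lasts 1/10 s, in which the tool goes at most 50 mm and 8.59 degrees, less where a joint would pass 70% of its speed; a pose out of reach is approached as far as the arm can. A call is refused whole if a number of a shift passes 0.05 or a number of a turn 0.15, either way. A call with a gripper value outside its range is refused whole. The fingers move at their own pace and stop on an object; FORCE is the grip in N (left out, the last holds). Time passes only in rows, so rows that do not move let the fingers close. It gives the time, the measured TCP pose, the force and the opening at its end, in the units of the state.
- manip.get_state(): the state, without advancing time (a new reading comes with each control period).
- manip.snapshot(name): name is "scene" or "side" or "wrist"; returns the picture (400x640x3 uint8, red, green, blue); there is no depth.
- manip.get_calibration(name): a dict with "K" (3x3 intrinsics, pixels), "xyz" and "attitude" of the camera in the world. Camera axes: x right, y down, z forward; pixel columns grow to the right and rows downward; lengths in m; the calibration is good to about 2 mm. A picture is of the moment at which its call begins: read the wrist's pose just before it. get_calibration takes no time and is no camera call; for the wrist camera it gives the pose at the moment of the call.
- manip.sign_off(): hands the job in, once; it reports no verdict.
The state is a dict: "time": time; "qpos": joint angles; "joint_vel": joint speeds; "joint_torque": joint torques, N m; "tool_pos": TCP position; "ee_rot": TCP orientation; "force": force on the tool from outside, world axes, zero at the start; "moment": the same for the moment, N m; "opening": opening from 0.0 (shut) to 1.0 (fully open).
Only numpy, scipy, OpenCV 4.12 (cv2) and the standard library are available. Lean on these libraries where they do the work, as an engineer would, in place of code of your own. Each camera call takes 0.05 s, during which the arm holds its last target.

## Working session

There is one attempt and no reset: what is moved stays moved. The work goes in short steps, Python scripts to look and compute and a shell command to move; the robot and the scene stay as the last step left them, time stands still between calls to the robot, and variables do not carry over. Pictures are saved under pics/ and viewed, and the job is handed in when it is done.

```bash
ls; mkdir -p pics
python3 - <<'E'
from plant import manip
import cv2
s=manip.get_state(); print(s)
for n in ["scene","side","wrist"]:
    c=manip.get_calibration(n); print(n,c)
    cv2.imwrite(f"pics/{n}0.png",cv2.cvtColor(manip.snapshot(n),cv2.COLOR_RGB2BGR))
E
```

```text
pics
{'time': 0.0, 'qpos': array([ 3.41116332e-05,  2.41420383e-01,  3.71815871e-03,  1.33516092e+00,
       -1.39090345e-05,  1.57079075e+00]), 'joint_vel': array([-0.00076555,  0.00032723,  0.00095416, -0.00038775,  0.00013297,
       -0.00128916]), 'joint_torque': array([ 5.50268451e-04, -3.72315860e+01,  2.52406776e+01,  1.67737965e-02,
        2.29149265e-05,  1.14679995e-05]), 'tool_pos': array([4.99738722e-01, 1.52373386e-05, 4.03806544e-01]), 'ee_rot': array([ 0.49949644,  0.49946962,  0.50052288, -0.50051   ]), 'force': array([-0.18027087, -0.14735745,  0.43728044]), 'moment': array([0.00613987, 0.02617225, 0.02188063]), 'opening': 0.9994233580187509}
scene {'K': array([[416.1856661 ,   0.        , 318.37196217],
       [  0.        , 416.1856661 , 196.44874389],
       [  0.        ,   0.        ,   1.        ]]), 'xyz': array([ 0.95468979, -0.55652934,  0.86815667]), 'attitude': array([-0.35185864,  0.88884853,  0.27206254, -0.11011702])}
side {'K': array([[436.56209276,   0.        , 316.61197928],
       [  0.        , 436.56209276, 199.73531801],
       [  0.        ,   0.        ,   1.        ]]), 'xyz': array([ 0.42506031, -1.04726353,  0.7437187 ]), 'attitude': array([-0.47950471,  0.87614557, -0.04372987,  0.02306228])}
wrist {'K': array([[339.12709336,   0.        , 323.49117838],
       [  0.        , 339.12709336, 200.70609922],
       [  0.        ,   0.        ,   1.        ]]), 'xyz': array([0.49998931, 0.06549035, 0.37293912]), 'attitude': array([ 1.30121304e-01,  9.91497982e-01,  1.57996989e-04, -4.15502126e-04])}
```

View pics/scene0.png

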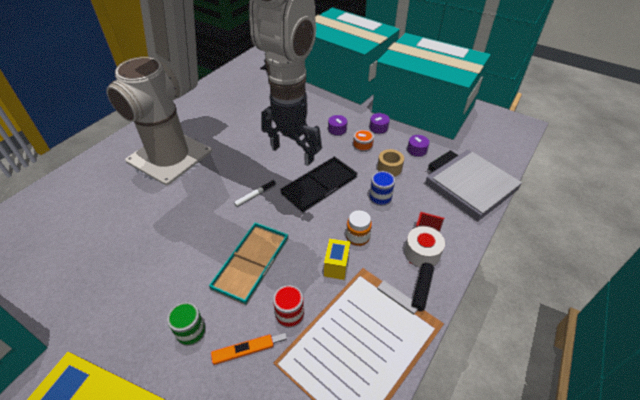

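View pics/side0.png

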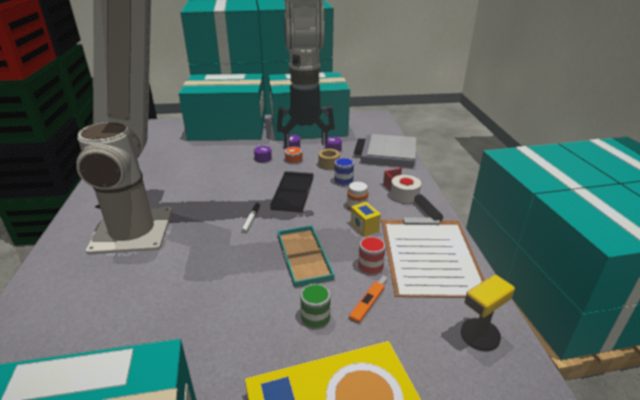

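View pics/wrist0.png

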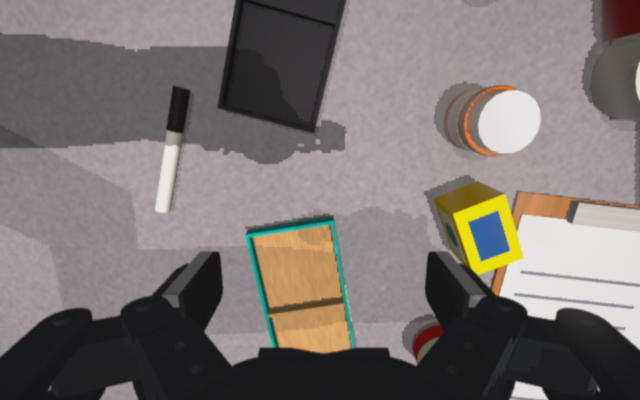

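```bash
cat > h.py <<'E'
import numpy as np, cv2
from scipy.spatial.transform import Rotation as R
from plant import manip
def rot(q): return R.from_quat(np.r_[q[1:],q[0]]).as_matrix()
def cal(n):
    c=manip.get_calibration(n); return np.array(c["K"]),np.array(c["xyz"]),rot(c["attitude"])
def p2w(c,uv,z):
    K,t,M=c; d=M@np.linalg.solve(K,np.r_[uv,1.]); return t+d*(z-t[2])/d[2]
def w2p(c,P):
    K,t,M=c; q=(np.atleast_2d(P)-t)@M@K.T; return q[:,:2]/q[:,2:]
def snap(n,name):
    c=cal(n); im=cv2.cvtColor(manip.snapshot(n),cv2.COLOR_RGB2BGR); cv2.imwrite(f"pics/{name}.png",im); return c,im
def crop(im,u,v,w,h,s,name): cv2.imwrite(f"pics/{name}.png",cv2.resize(im[v:v+h,u:u+w],None,fx=s,fy=s,interpolation=cv2.INTER_CUBIC))
def jaw():
    s=manip.get_state(); M=rot(s["ee_rot"]); return s,M
E
python3 - <<'E'
from h import *
a=cv2.imread("pics/scene0.png"); b=cv2.imread("pics/side0.png")
crop(a,160,220,200,140,4,"sc_a"); crop(a,270,90,200,190,3,"sc_b")
crop(b,240,130,200,200,3,"sd_a")
print(rot(manip.get_state()["ee_rot"]).round(3))
E
```

```text
[[-0.002  1.    -0.   ]
 [-0.    -0.    -1.   ]
 [-1.    -0.002  0.   ]]
```

View pics/sc_a.png

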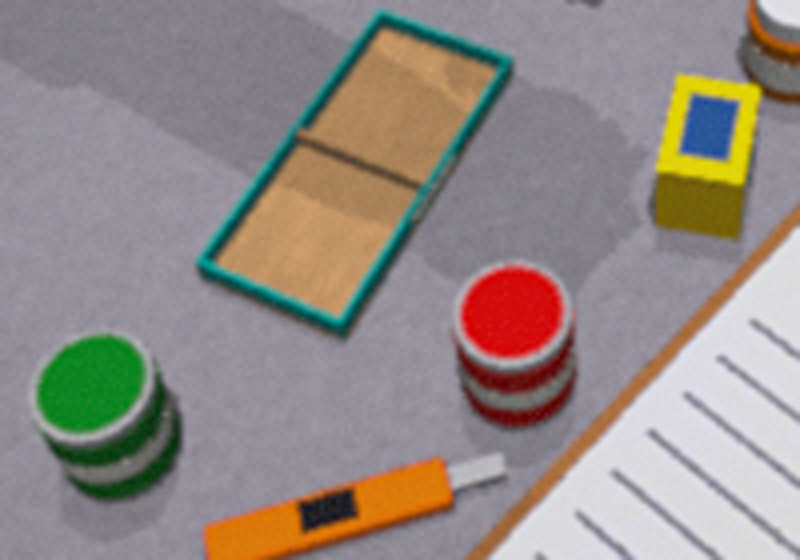

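View pics/sc_b.png

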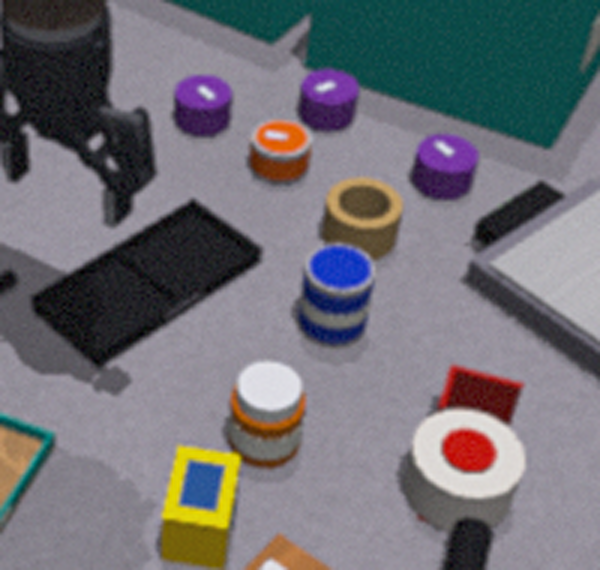

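View pics/sd_a.png

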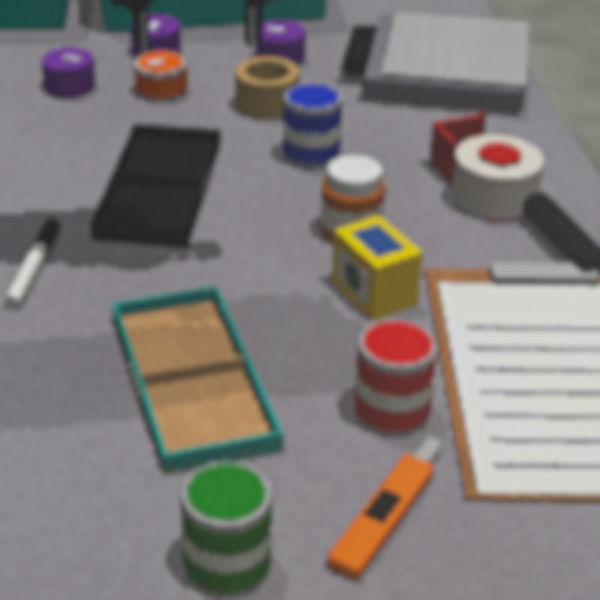

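Run:
```python
from h import *
A=lambda x,y:(160+x/4,220+y/4); B=lambda x,y:(270+x/3,90+y/3); S=lambda x,y:(240+x/3,130+y/3)
sc=cal("scene"); sd=cal("side")
for n,p,q,z in [("red",A(515,317),S(396,343),.076),("green",A(95,388),S(227,492),.076),("honey",B(269,391),S(354,171),.076),("blue",B(340,269),S(312,98),.076),("fish",B(282,139),S(161,66),.04)]:
    print(n,p2w(sc,p,z)[:2].round(4),p2w(sd,q,z)[:2].round(4))
def quad(n,F,f,pts,c,z):
    P=np.array([p2w(c,F(*p),z)[:2] for p in pts]); 
    e=(P[1]+P[2]-P[0]-P[3])/2; g=(P[3]+P[2]-P[0]-P[1])/2
    print(n,f,P.mean(0).round(4),"e",np.linalg.norm(e).round(4),np.degrees(np.arctan2(e[1],e[0])).round(1),"g",np.linalg.norm(g).round(4),np.degrees(np.arctan2(g[1],g[0])).round(1))
quad("tea",A,"sc",[(680,75),(762,87),(745,182),(657,166)],sc,.062)
quad("tea",S,"sd",[(374,216),(421,250),(381,267),(333,238)],sd,.062)
quad("teal",A,"sc",[(380,12),(512,63),(343,335),(200,266)],sc,.02)
quad("teal",S,"sd",[(217,290),(283,442),(165,467),(113,306)],sd,.02)
quad("black",B,"sc",[(194,202),(261,250),(100,362),(35,303)],sc,.02)
quad("black",S,"sd",[(135,127),(220,132),(187,245),(94,234)],sd,.02)
```

```text
red [ 0.6494 -0.2242] [ 0.6419 -0.2241]
green [ 0.4947 -0.3776] [ 0.4884 -0.378 ]
honey [0.664  0.0486] [0.6564 0.0484]
blue [0.6447 0.2089] [0.6384 0.2057]
fish [0.4876 0.3832] [0.4818 0.3731]
tea sc [ 0.6646 -0.053 ] e 0.0509 22.6 g 0.0685 -67.6
tea sd [ 0.6596 -0.0579] e 0.0653 -58.9 g 0.0519 -147.1
teal sc [ 0.4864 -0.167 ] e 0.0991 8.0 g 0.2102 -79.8
teal sd [ 0.4785 -0.1741] e 0.2155 -80.7 g 0.0981 -170.0
black sc [0.4758 0.1519] e 0.0968 -14.8 g 0.2115 -102.8
black sd [0.4674 0.1412] e 0.0962 -15.1 g 0.2249 -103.1
```

Run:
```python
from h import *
c=cal("wrist")
print(p2w(c,(508.5,121.5),.076)[:3])
for p in [(452,201),(503,187),(523,253),(473,274)]: print(p2w(c,p,.062)[:2])
for p in [(246,231),(334,216),(221,107),(316,131)]: print(p2w(c,p,.02)[:2])
```

```text
[0.65769994 0.05615441 0.076     ]
[ 0.62187126 -0.01782819]
[ 0.66841208 -0.00420241]
[ 0.69734811 -0.07108489]
[ 0.65047513 -0.09394031]
[ 0.41430013 -0.06345025]
[ 0.5113122  -0.04606197]
[0.39695953 0.06850828]
[0.49217973 0.04489616]
```

```bash
python3 -m creep '[{"ty":0.029,"tz":0.04,"gripper":-1},{"ty":0.029,"tz":0.04,"gripper":-1},{"ty":0.029,"tz":0.04,"gripper":-1},{"ty":0.029,"tz":0.04,"gripper":-1},{"ty":0.029,"tz":0.04,"gripper":-1}]' 40; python3 -m creep '[{"tx":0.04,"tz":0.012,"gripper":-1},{"tx":0.04,"tz":0.012,"gripper":-1}, {"gripper":-1}]'
python3 - <<'E'
from h import *
snap("wrist","w1")
E
```

```text
schema error: expected keys tx, ty, tz, wx, wy, wz, gripper
schema error: expected keys tx, ty, tz, wx, wy, wz, gripper
```

View pics/w1.png

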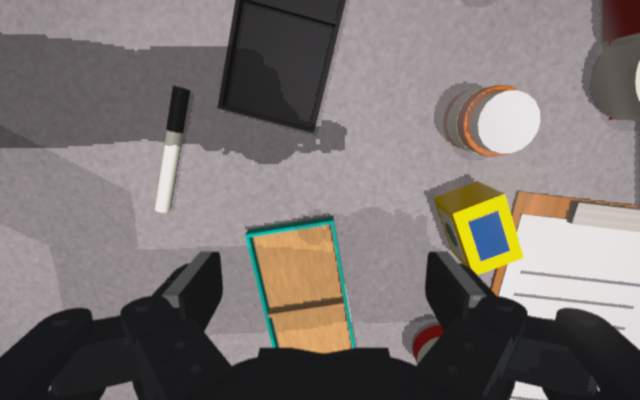

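```bash
python3 -m creep '[{"tx":0,"ty":0.029,"tz":0.04,"wx":0,"wy":0,"wz":0,"gripper":-1},{"tx":0,"ty":0.029,"tz":0.04,"wx":0,"wy":0,"wz":0,"gripper":-1},{"tx":0,"ty":0.029,"tz":0.04,"wx":0,"wy":0,"wz":0,"gripper":-1},{"tx":0,"ty":0.029,"tz":0.04,"wx":0,"wy":0,"wz":0,"gripper":-1},{"tx":0,"ty":0.029,"tz":0.01,"wx":0,"wy":0,"wz":0,"gripper":-1}]' 40; python3 -m creep '[{"tx":0.04,"ty":0,"tz":0,"wx":0,"wy":0,"wz":0,"gripper":-1},{"tx":0.0,"ty":0,"tz":0,"wx":0,"wy":0,"wz":0,"gripper":-1}]'
python3 - <<'E'
from h import *
snap("wrist","w2")
E
```

```text
time: 0.7
tool_pos: [0.6462, -0.1722, 0.4027]
ee_rot: [0.5, 0.497, 0.503, -0.499]
force: [1.2, 1.1, -0.1]
opening: 1.0
time: 0.9
tool_pos: [0.6494, -0.1756, 0.3586]
ee_rot: [0.499, 0.498, 0.502, -0.5]
force: [-1.0, -0.0, -2.3]
opening: 0.997
```

View pics/w2.png

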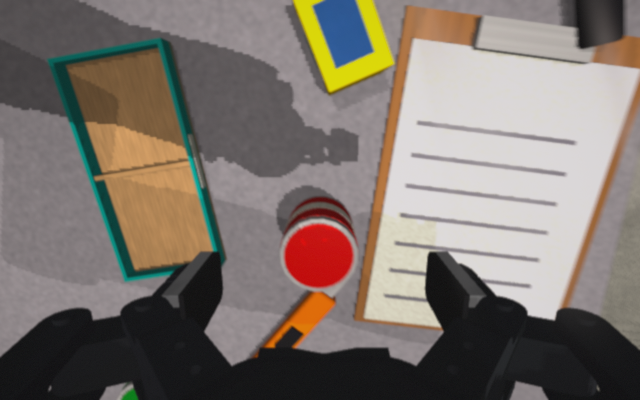

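Run:
```python
from h import *
c=cal("wrist"); print(c[1],manip.get_state()["tool_pos"])
print("red",p2w(c,(319.5,255),.076))
P=np.array([p2w(c,p,.02)[:2] for p in [(48,62),(164,39),(223,260),(127,280)]]); print(P,P.mean(0))
S=P-P.mean(0); e=P[2]+P[3]-P[0]-P[1]; print(np.degrees(np.arctan2(e[1],e[0])), np.linalg.norm(e)/2)
Q=np.array([p2w(c,p,.062)[:2] for p in [(331,93),(393,70)]]); print(Q)
```

```text
[ 0.65111662 -0.11035709  0.33317994] [ 0.65090259 -0.17580615  0.36424002]
red [ 0.6498678  -0.22552446  0.076     ]
[[ 0.41664516 -0.07176759]
 [ 0.51799387 -0.05316328]
 [ 0.55297895 -0.25611618]
 [ 0.45400286 -0.27828644]] [ 0.48540521 -0.16483337]
-79.98074997132399 0.2079065789877539
[[ 0.65847645 -0.09805075]
 [ 0.70490213 -0.08137756]]
```

```bash
python3 -m creep '[{"tx":0,"ty":-0.002,"tz":0.049,"wx":0,"wy":0,"wz":0,"gripper":-1},{"tx":0.04,"ty":0,"tz":0,"wx":0,"wy":0,"wz":0,"gripper":-1},{"tx":0,"ty":0,"tz":0,"wx":0,"wy":0,"wz":0,"gripper":-1}]'
python3 - <<'E'
from h import *
snap("wrist","w3"); snap("side","s3"); print(manip.get_state()["tool_pos"], cal("wrist")[1])
print(rot(manip.get_state()["ee_rot"]).round(3))
E
```

```text
time: 1.25
tool_pos: [0.6509, -0.2246, 0.3314]
ee_rot: [0.507, 0.501, 0.497, -0.495]
force: [-0.4, 0.4, -1.6]
opening: 1.002
[ 0.65304474 -0.22514756  0.33927943] [ 0.65371483 -0.15997605  0.30767252]
[[ 0.029  1.     0.007]
 [-0.01   0.008 -1.   ]
 [-1.     0.028  0.01 ]]
```

View pics/w3.png

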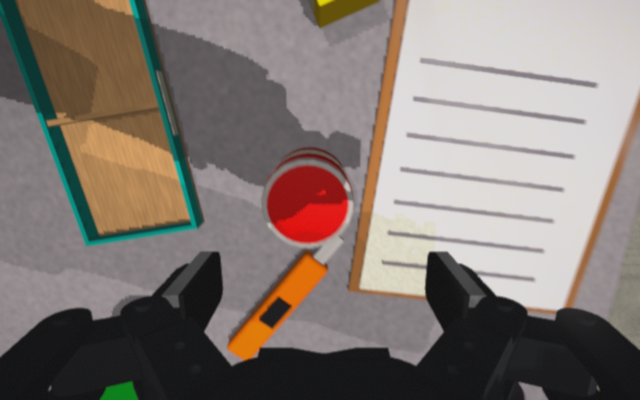

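```bash
cat > st.py <<'E'
from h import *
s=manip.get_state(); M=rot(s["ee_rot"]); c=cal("wrist")
print("t",round(s["time"],2),"tcp",s["tool_pos"].round(4),"F",s["force"].round(1),"op",round(s["opening"],3))
print("x",M[:,0].round(3),"y",M[:,1].round(3),"vel",np.abs(s["joint_vel"]).max().round(3),"cam",c[1].round(4), "grasp",(s["tool_pos"]+.155*M[:,0]).round(4))
E
for i in 1 2 3; do python3 -m creep '[{"tx":0,"ty":0,"tz":0,"wx":0,"wy":0,"wz":0,"gripper":-1}]' >/dev/null; python3 st.py; done
python3 - <<'E'
from h import *
c=cal("wrist"); print(p2w(c,(308,202),.076))
E
```

```text
t 1.45 tcp [ 0.6538 -0.2247  0.3431] F [ 1.  -0.4  0.3] op 1.003
x [ 0.034 -0.011 -0.999] y [0.999 0.009 0.033] vel 0.043 cam [ 0.6546 -0.1595  0.3114] grasp [ 0.659  -0.2264  0.1882]
t 1.55 tcp [ 0.6545 -0.2241  0.3465] F [-1.  -0.1 -0.3] op 1.0
x [ 0.038 -0.013 -0.999] y [0.999 0.01  0.038] vel 0.036 cam [ 0.6554 -0.159   0.3147] grasp [ 0.6604 -0.2261  0.1916]
t 1.65 tcp [ 0.655  -0.2235  0.3491] F [-0.1 -0.3 -0.9] op 1.004
x [ 0.042 -0.014 -0.999] y [0.999 0.011 0.042] vel 0.026 cam [ 0.656  -0.1584  0.3172] grasp [ 0.6616 -0.2256  0.1942]
[ 0.65562992 -0.22748491  0.076     ]
```

```bash
cat > go.py <<'E'
# usage: go.py X Y ZGRASP YAWDEG(of jaw, from world x) : prints total tool-frame shift & turn
from h import *; import sys
a=[float(v) for v in sys.argv[1:5]]
s=manip.get_state(); M=rot(s["ee_rot"]); th=np.radians(a[3])
y=np.array([np.cos(th),np.sin(th),0]); x=np.array([0,0,-1.]); T=np.c_[x,y,np.cross(x,y)]
d=M.T@(np.array(a[:3])+[0,0,.155]-s["tool_pos"]); w=R.from_matrix(M.T@T).as_rotvec()
print("t",round(s["time"],2),"shift",d.round(4),"turn",w.round(3),"tcp",s["tool_pos"].round(4),"F",s["force"].round(1),"op",round(s["opening"],3))
E
python3 go.py .650 -.226 .13 0
```

```text
t 1.65 shift [ 0.0638 -0.0078  0.0016] turn [ 0.011  0.014 -0.042] tcp [ 0.655  -0.2235  0.3491] F [-0.1 -0.3 -0.9] op 1.004
```

```bash
python3 -m creep '[{"tx":0.032,"ty":-0.003,"tz":0.001,"wx":0.006,"wy":0.007,"wz":-0.021,"gripper":-1},{"tx":0.032,"ty":-0.003,"tz":0.001,"wx":0.006,"wy":0.007,"wz":-0.021,"gripper":-1}]'; python3 go.py .650 -.226 .13 0
python3 - <<'E'
from h import *
c=cal("wrist")
snap("wrist","w4");print(c)
E
python3 go.py .650 -.226 .055 0
```

```text
time: 1.85
tool_pos: [0.6542, -0.2257, 0.2942]
ee_rot: [0.506, 0.503, 0.494, -0.497]
force: [-0.3, -0.9, -1.1]
opening: 0.999
t 1.85 shift [ 0.0091 -0.0044  0.0002] turn [ 0.     0.006 -0.017] tcp [ 0.6542 -0.2257  0.2942] F [-0.3 -0.9 -1.1] op 0.999
(array([[339.12709336,   0.        , 323.49117838],
       [  0.        , 339.12709336, 200.70609922],
       [  0.        ,   0.        ,   1.        ]]), array([ 0.65500389, -0.16043165,  0.26283214]), array([[ 9.99831434e-01, -4.23469536e-03,  1.78653287e-02],
       [ 6.27515062e-04, -9.64588320e-01, -2.63759321e-01],
       [ 1.83496278e-02,  2.63726071e-01, -9.64423066e-01]]))
t 1.9 shift [ 0.0779 -0.0034  0.0003] turn [-0.     0.003 -0.008] tcp [ 0.6528 -0.2255  0.2879] F [-1.3  0.7 -4.5] op 0.996
```

View pics/w4.png

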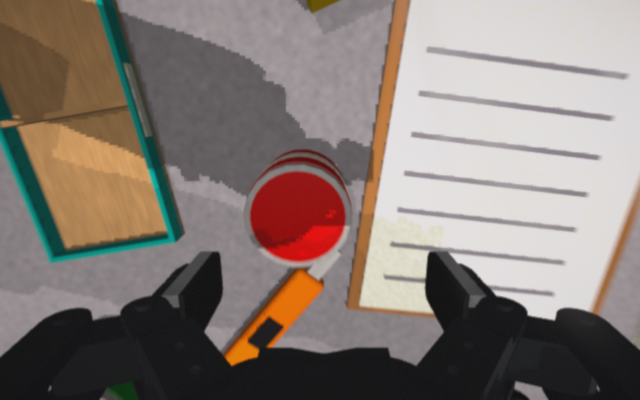

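Run:
```python
from h import *
K,_,_=cal("wrist")
M=np.array([[ 9.99831434e-01, -4.23469536e-03,  1.78653287e-02],[ 6.27515062e-04, -9.64588320e-01, -2.63759321e-01],[ 1.83496278e-02,  2.63726071e-01, -9.64423066e-01]])
print(p2w((K,np.array([ 0.65500389, -0.16043165,  0.26283214]),M),(298.5,215),.076))
```

```text
[ 0.64404567 -0.22001656  0.076     ]
```

```bash
python3 go.py .646 -.222 .1 0; python3 -m creep '[{"tx":0.032,"ty":-0.007,"tz":-0.003,"wx":0,"wy":0.003,"wz":-0.008,"gripper":-1},{"tx":0.0,"ty":0,"tz":0,"wx":0,"wy":0,"wz":0,"gripper":-1}]'; python3 go.py .646 -.222 .055 0
python3 - <<'E'
from h import *
snap("wrist","w5")
E
python3 go.py .646 -.222 .055 0
```

```text
t 1.9 shift [ 0.0328 -0.0071 -0.0036] turn [-0.     0.003 -0.008] tcp [ 0.6528 -0.2255  0.2879] F [-1.3  0.7 -4.5] op 0.996
time: 2.1
tool_pos: [0.6457, -0.2217, 0.255]
ee_rot: [0.499, 0.499, 0.501, -0.5]
force: [-1.5, 0.4, -0.7]
opening: 1.001
t 2.1 shift [0.045  0.0004 0.0003] turn [ 0.001 -0.001  0.002] tcp [ 0.6457 -0.2217  0.255 ] F [-1.5  0.4 -0.7] op 1.001
t 2.15 shift [ 0.0492 -0.002  -0.0005] turn [ 0.001  0.002 -0.006] tcp [ 0.6477 -0.2224  0.2592] F [ 1.2 -1.   0.9] op 0.998
```

View pics/w5.png

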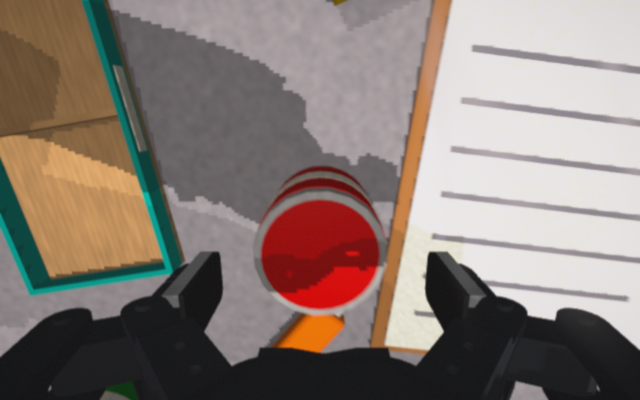

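```bash
python3 -m creep '[{"tx":0.03,"ty":-0.002,"tz":0,"wx":0,"wy":0.002,"wz":-0.006,"gripper":-1},{"tx":0.02,"ty":0,"tz":0,"wx":0,"wy":0,"wz":0,"gripper":-1}]'; python3 go.py .645 -.222 .055 0
```

```text
time: 2.35
tool_pos: [0.6504, -0.2236, 0.2186]
ee_rot: [0.506, 0.502, 0.495, -0.497]
force: [-0.5, -0.0, -1.4]
opening: 1.0
t 2.35 shift [ 0.0085 -0.0055 -0.0016] turn [ 0.002  0.006 -0.016] tcp [ 0.6504 -0.2236  0.2186] F [-0.5 -0.  -1.4] op 1.0
```

```bash
python3 -m creep '[{"tx":0.01,"ty":-0.007,"tz":-0.001,"wx":0,"wy":0.006,"wz":-0.018,"gripper":-1},{"tx":0.001,"ty":-0.001,"tz":0,"wx":0,"wy":0,"wz":-0.005,"gripper":1},{"tx":0.001,"ty":-0.001,"tz":0,"wx":0,"wy":0,"wz":-0.005,"gripper":1},{"tx":0.001,"ty":0,"tz":0,"wx":0,"wy":0,"wz":-0.005,"gripper":1},{"tx":0.001,"ty":0,"tz":0,"wx":0,"wy":0,"wz":-0.005,"gripper":1}]' 45;  python3 go.py .645 -.222 .055 0
```

```text
time: 2.85
tool_pos: [0.6443, -0.2234, 0.2121]
ee_rot: [-0.498, -0.495, -0.503, 0.503]
force: [0.4, -0.6, -2.9]
opening: 0.738
t 2.85 shift [ 0.0021  0.0007 -0.0014] turn [0.002 0.003 0.013] tcp [ 0.6443 -0.2234  0.2121] F [ 0.4 -0.6 -2.9] op 0.738
```

```bash
python3 -m creep '[{"tx":0.0,"ty":0,"tz":0,"wx":0,"wy":0,"wz":0.0,"gripper":1},{"tx":0.0,"ty":0,"tz":0,"wx":0,"wy":0,"wz":0.0,"gripper":1},{"tx":-0.02,"ty":0,"tz":0,"wx":0,"wy":0,"wz":0.0,"gripper":1},{"tx":-0.03,"ty":0,"tz":0,"wx":0,"wy":0,"wz":0.0,"gripper":1},{"tx":-0.03,"ty":0,"tz":0,"wx":0,"wy":0,"wz":0,"gripper":1}]';  python3 go.py .492 -.218 .13 0
```

```text
time: 3.35
tool_pos: [0.6432, -0.2224, 0.2859]
ee_rot: [0.493, 0.493, 0.508, -0.506]
force: [0.9, -0.2, -3.5]
opening: 0.738
t 3.35 shift [ 0.0053 -0.1511 -0.0048] turn [ 0.002 -0.002  0.029] tcp [ 0.6432 -0.2224  0.2859] F [ 0.9 -0.2 -3.5] op 0.738
```

```bash
python3 -m creep '[{"tx":0.0,"ty":-0.04,"tz":0,"wx":0,"wy":0,"wz":0.015,"gripper":1},{"tx":0.0,"ty":-0.04,"tz":0,"wx":0,"wy":0,"wz":0.015,"gripper":1},{"tx":0,"ty":-0.03,"tz":0,"wx":0,"wy":0,"wz":0.0,"gripper":1}]';  python3 go.py .492 -.218 .13 0
python3 - <<'E'
from h import *
print(cal("wrist"))
snap("wrist","w6")
E
```

```text
time: 3.65
tool_pos: [0.5376, -0.2235, 0.2925]
ee_rot: [0.507, 0.502, 0.496, -0.495]
force: [-0.2, -0.1, -2.4]
opening: 0.739
t 3.65 shift [ 0.0066 -0.0457 -0.0058] turn [ 0.006  0.004 -0.02 ] tcp [ 0.5376 -0.2235  0.2925] F [-0.2 -0.1 -2.4] op 0.739
(array([[339.12709336,   0.        , 323.49117838],
       [  0.        , 339.12709336, 200.70609922],
       [  0.        ,   0.        ,   1.        ]]), array([ 0.5381085 , -0.15809522,  0.26131306]), array([[ 9.99764317e-01,  5.08045559e-04,  2.17037578e-02],
       [ 6.17148209e-03, -9.65131745e-01, -2.61691857e-01],
       [ 2.08140342e-02,  2.61764125e-01, -9.64907415e-01]]))
```

View pics/w6.png

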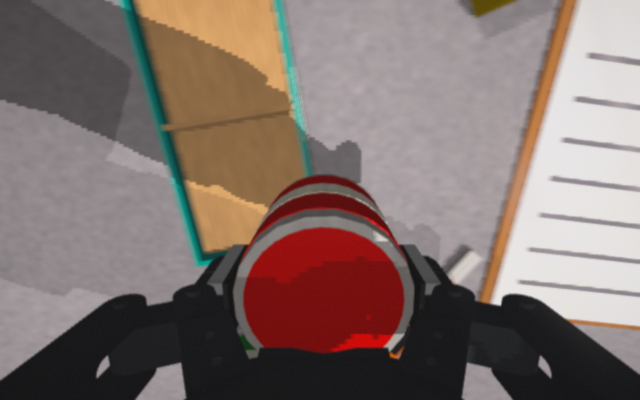

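```bash
python3 - <<'E'
from h import *
K,_,_=cal("wrist")
M=np.array([[ 9.99764317e-01,  5.08045559e-04,  2.17037578e-02],
       [ 6.17148209e-03, -9.65131745e-01, -2.61691857e-01],
       [ 2.08140342e-02,  2.61764125e-01, -9.64907415e-01]])
c=(K,np.array([ 0.5381085 , -0.15809522,  0.26131306]),M)
for p,z in [((163,128),.018),((293,112),.018),((200,265),.02)]: print(p2w(c,p,z))
E
python3 -m creep '[{"tx":0.0,"ty":-0.03,"tz":-0.003,"wx":0,"wy":0,"wz":-0.025,"gripper":1},{"tx":0.0,"ty":-0.01,"tz":-0.003,"wx":0,"wy":0,"wz":-0.0,"gripper":1},{"tx":0,"ty":0,"tz":0,"wx":0,"wy":0,"wz":0.0,"gripper":1}]';  python3 go.py .491 -.219 .13 0
python3 - <<'E'
from h import *
print(cal("wrist"))
snap("wrist","w7");snap("side","s7");
E
```

```text
[ 0.43153335 -0.17171294  0.018     ]
[ 0.52205165 -0.16039743  0.018     ]
[ 0.44861342 -0.27495635  0.02      ]
time: 4.0
tool_pos: [0.4886, -0.2167, 0.2909]
ee_rot: [0.496, 0.495, 0.505, -0.504]
force: [-0.0, -0.8, -3.7]
opening: 0.737
t 4.0 shift [0.0058 0.0025 0.0023] turn [0.002 0.001 0.017] tcp [ 0.4886 -0.2167  0.2909] F [-0.  -0.8 -3.7] op 0.737
(array([[339.12709336,   0.        , 323.49117838],
       [  0.        , 339.12709336, 200.70609922],
       [  0.        ,   0.        ,   1.        ]]), array([ 0.4881819 , -0.15127312,  0.25988219]), array([[ 0.99986078,  0.00679888, -0.015238  ],
       [ 0.0026239 , -0.9659259 , -0.25880545],
       [-0.01647836,  0.25872944, -0.96580927]]))
```

View pics/w7.png

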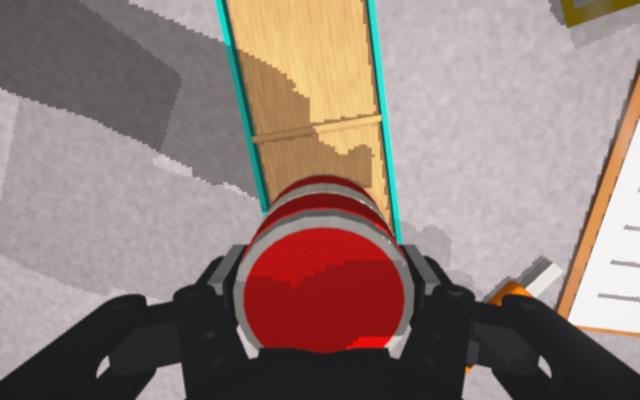

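View pics/s7.png

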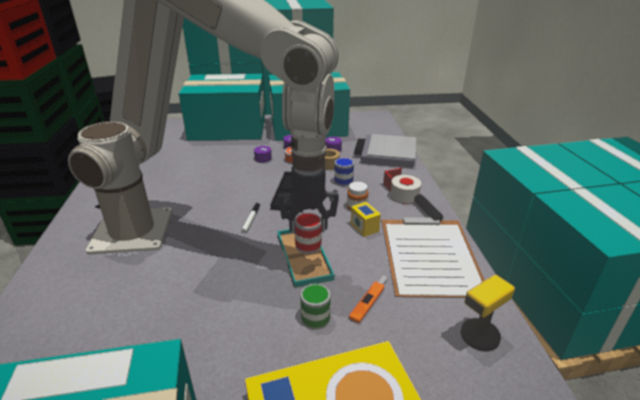

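```bash
python3 - <<'E'
from h import *
K,_,_=cal("wrist")
M=np.array([[ 0.99986078,  0.00679888, -0.015238  ],
       [ 0.0026239 , -0.9659259 , -0.25880545],
       [-0.01647836,  0.25872944, -0.96580927]])
c=(K,np.array([ 0.4881819 , -0.15127312,  0.25988219]),M)
for p,z in [((252,138),.018),((382,118),.018)]: print(p2w(c,p,z))
# can top centre predicted
print(w2p(c,[.4886,-.2167,.146-.155+.155]))
E
python3 go.py .488 -.218 .062 0
```

```text
[ 0.43376184 -0.17060946  0.018     ]
[ 0.52466231 -0.15661442  0.018     ]
[[329.16390097 290.85061005]]
t 4.1 shift [ 0.0739 -0.0008  0.0008] turn [0.003 0.001 0.016] tcp [ 0.49   -0.2171  0.2909] F [-0.  -0.5 -4. ] op 0.733
```

```bash
python3 -m creep '[{"tx":0.03,"ty":0,"tz":0,"wx":0,"wy":0,"wz":0.016,"gripper":1},{"tx":0.025,"ty":0,"tz":0,"wx":0,"wy":0,"wz":0.0,"gripper":1}]';  python3 go.py .489 -.217 .063 0
```

```text
time: 4.3
tool_pos: [0.4945, -0.2186, 0.2394]
ee_rot: [0.506, 0.501, 0.496, -0.497]
force: [-0.4, 0.3, -2.7]
opening: 0.732
t 4.3 shift [ 0.0213 -0.0058 -0.0018] turn [ 0.004  0.007 -0.013] tcp [ 0.4945 -0.2186  0.2394] F [-0.4  0.3 -2.7] op 0.732
```

```bash
python3 -m creep '[{"tx":0.011,"ty":-0.006,"tz":-0.002,"wx":0.004,"wy":0.007,"wz":-0.015,"gripper":1},{"tx":0.004,"ty":0,"tz":0,"wx":0,"wy":0,"wz":-0.006,"gripper":1}]';  python3 go.py .489 -.217 .062 0;python3 -m creep '[{"tx":0.003,"ty":0,"tz":0,"wx":0.0,"wy":0,"wz":0,"gripper":1}]';  python3 go.py .489 -.217 .062 0
```

```text
time: 4.5
tool_pos: [0.4893, -0.2163, 0.2213]
ee_rot: [0.497, 0.497, 0.504, -0.502]
force: [-0.1, 0.0, -3.5]
opening: 0.739
t 4.5 shift [ 0.0043 -0.0003  0.0007] turn [ 0.001 -0.002  0.012] tcp [ 0.4893 -0.2163  0.2213] F [-0.1  0.  -3.5] op 0.739
time: 4.6
tool_pos: [0.49, -0.2164, 0.2181]
ee_rot: [0.497, 0.497, 0.504, -0.502]
force: [0.5, -0.3, -2.6]
opening: 0.733
t 4.6 shift [ 0.0011 -0.001   0.0006] turn [ 0.001 -0.002  0.011] tcp [ 0.49   -0.2164  0.2181] F [ 0.5 -0.3 -2.6] op 0.733
```

```bash
for i in 1 2; do python3 -m creep '[{"tx":0.002,"ty":0,"tz":0,"wx":0.0,"wy":0,"wz":0.003,"gripper":1}]'>/dev/null;  python3 go.py .489 -.217 .062 0; done
```

```text
t 4.7 shift [-0.0003 -0.0012  0.0006] turn [ 0.001 -0.002  0.009] tcp [ 0.4902 -0.2164  0.2167] F [-7.1  1.7 14.9] op 0.74
t 4.8 shift [-0.0004 -0.0008  0.0007] turn [ 0.001 -0.002  0.007] tcp [ 0.4898 -0.2163  0.2166] F [-9.3  3.3 17.7] op 0.734
```

```bash
python3 -m creep '[{"tx":0.0,"ty":0,"tz":0,"wx":0.0,"wy":0,"wz":0.0,"gripper":-1},{"tx":0.0,"ty":0,"tz":0,"wx":0.0,"wy":0,"wz":0.0,"gripper":-1},{"tx":0.0,"ty":0,"tz":0,"wx":0.0,"wy":0,"wz":0.0,"gripper":-1},{"tx":0.0,"ty":0,"tz":0,"wx":0.0,"wy":0,"wz":0.0,"gripper":-1}]'; python3 go.py .489 -.217 .15 0
```

```text
time: 5.2
tool_pos: [0.4926, -0.2174, 0.2216]
ee_rot: [0.502, 0.5, 0.499, -0.499]
force: [0.3, 0.3, 0.2]
opening: 0.999
t 5.2 shift [-0.0834 -0.0033 -0.0002] turn [ 0.001  0.003 -0.004] tcp [ 0.4926 -0.2174  0.2216] F [0.3 0.3 0.2] op 0.999
```

```bash
python3 -m creep '[{"tx":-0.04,"ty":0,"tz":0,"wx":0.0,"wy":0,"wz":0.0,"gripper":-1},{"tx":-0.045,"ty":0,"tz":0,"wx":0.0,"wy":0,"wz":0.0,"gripper":-1},{"tx":-0.045,"ty":0,"tz":-0.01,"wx":0.0,"wy":0,"wz":0.0,"gripper":-1},{"tx":0.0,"ty":0,"tz":-0.03,"wx":0.0,"wy":0,"wz":0.0,"gripper":-1},{"tx":0.0,"ty":0,"tz":0,"wx":0.0,"wy":0,"wz":0.0,"gripper":-1}]'; python3 go.py .489 .1 .21 0
python3 - <<'E'
from h import *
c,_=snap("wrist","w8"); print(c[1],c[2]); import pickle; pickle.dump(c,open("c8.pkl","wb"))
E
```

```text
time: 5.7
tool_pos: [0.4927, -0.1768, 0.3564]
ee_rot: [0.501, 0.501, 0.498, -0.5]
force: [-0.6, -0.0, -1.1]
opening: 1.001
t 5.7 shift [-0.0091 -0.0039 -0.2768] turn [-0.001  0.002 -0.004] tcp [ 0.4927 -0.1768  0.3564] F [-0.6 -0.  -1.1] op 1.001
[ 0.49317045 -0.1113895   0.32533933] [[ 9.99984329e-01 -2.21957779e-03  5.13950573e-03]
 [-8.09511040e-04 -9.65726787e-01 -2.59559469e-01]
 [ 5.53947078e-03  2.59551241e-01 -9.65713450e-01]]
```

View pics/w8.png

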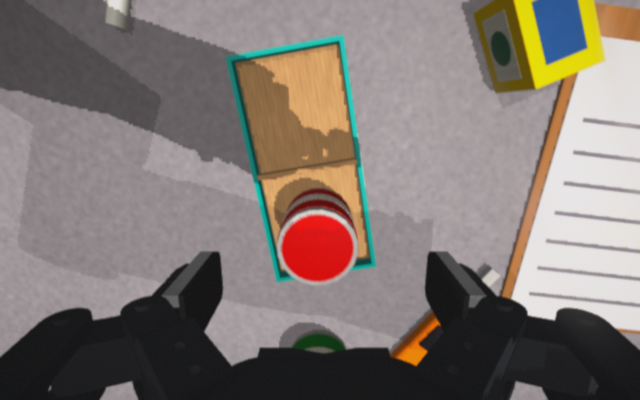

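```bash
python3 - <<'E'
from h import *; import pickle
c=pickle.load(open("c8.pkl","rb"))
print(p2w(c,(317.5,245),.081))
P=np.array([p2w(c,p,.02)[:2] for p in [(227,58),(344,38),(374,264),(278,281)]]);print(P,P.mean(0)); e=P[2]+P[3]-P[0]-P[1]; print(np.degrees(np.arctan2(e[1],e[0])), np.linalg.norm(e)/2)
sc=cal("scene");sd=cal("side")
for p in [(203,95),(329,90),(446,157),(362,205)]: print(p2w(sc,(270+p[0]/3,90+p[1]/3),.04))
E
python3 -m creep '[{"tx":0,"ty":-0.001,"tz":-0.049,"wx":0.0,"wy":0,"wz":0.0,"gripper":-1},{"tx":0,"ty":-0.001,"tz":-0.049,"wx":0.0,"wy":0,"wz":0.0,"gripper":-1},{"tx":0,"ty":-0.001,"tz":-0.049,"wx":0.0,"wy":0,"wz":0.0,"gripper":-1},{"tx":0.0,"ty":0,"tz":-0.049,"wx":0.0,"wy":0,"wz":0.0,"gripper":-1},{"tx":0.0,"ty":0,"tz":-0.049,"wx":0.0,"wy":0,"wz":0.0,"gripper":-1}]'; python3 go.py .483 .30 .18 0
```

```text
[ 0.48981005 -0.21251166  0.081     ]
[[ 0.41419136 -0.06967973]
 [ 0.51185065 -0.05431493]
 [ 0.54436673 -0.25796131]
 [ 0.44946968 -0.27607052]] [ 0.47996961 -0.16450662]
-80.61180807304227 0.20780192815083884
[0.37745753 0.40164092 0.04      ]
[0.48775482 0.48642768 0.04      ]
[0.64343984 0.45191213 0.04      ]
[0.60579678 0.33663603 0.04      ]
time: 6.25
tool_pos: [0.4935, 0.0657, 0.3538]
ee_rot: [0.5, 0.505, 0.491, -0.504]
force: [0.7, -0.4, 0.4]
opening: 1.002
t 6.25 shift [ 0.0168 -0.0151 -0.2342] turn [-0.019  0.008 -0.009] tcp [0.4935 0.0657 0.3538] F [ 0.7 -0.4  0.4] op 1.002
```

```bash
python3 -m creep '[{"tx":0,"ty":-0.003,"tz":-0.049,"wx":-0.12,"wy":0,"wz":0.0,"gripper":-1},{"tx":0,"ty":-0.003,"tz":-0.049,"wx":-0.12,"wy":0,"wz":0.0,"gripper":-1},{"tx":0,"ty":-0.003,"tz":-0.049,"wx":-0.0,"wy":0,"wz":0.0,"gripper":-1},{"tx":0.0,"ty":0,"tz":-0.049,"wx":0.0,"wy":0,"wz":0.0,"gripper":-1}]'; python3 go.py .483 .33 .18 15
```

```text
time: 6.65
tool_pos: [0.4591, 0.2622, 0.3491]
ee_rot: [0.558, 0.439, 0.549, -0.441]
force: [1.5, -0.3, -0.2]
opening: 0.998
t 6.65 shift [ 0.0136  0.0385 -0.0608] turn [-0.034  0.012 -0.006] tcp [0.4591 0.2622 0.3491] F [ 1.5 -0.3 -0.2] op 0.998
```

```bash
python3 -m creep '[{"tx":0.01,"ty":0.02,"tz":-0.035,"wx":-0.03,"wy":0.01,"wz":0.0,"gripper":-1},{"tx":0,"ty":0.02,"tz":-0.03,"wx":0,"wy":0,"wz":0.0,"gripper":-1},{"tx":0,"ty":0,"tz":0,"wx":-0.0,"wy":0,"wz":0.0,"gripper":-1}]'; python3 go.py .483 .378 .1 15
python3 - <<'E'
from h import *
c,_=snap("wrist","w9"); import pickle; pickle.dump(c,open("c9.pkl","wb"))
E
```

```text
time: 6.95
tool_pos: [0.4812, 0.3426, 0.336]
ee_rot: [0.564, 0.43, 0.56, -0.428]
force: [-0.1, 0.3, -0.1]
opening: 1.001
t 6.95 shift [ 0.081   0.0106 -0.0338] turn [ 0.005  0.002 -0.005] tcp [0.4812 0.3426 0.336 ] F [-0.1  0.3 -0.1] op 1.001
```

View pics/w9.png

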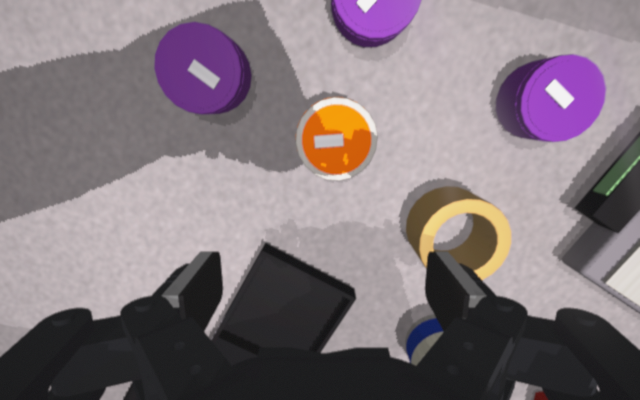

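```bash
python3 - <<'E'
from h import *; import pickle
c=pickle.load(open("c9.pkl","rb"))
print(c[1]); 
for p in [(336,139),(201,68),(377,5),(560,97)]: print(p2w(c,p,.04))
for p in [(457,240)]: print(p2w(c,p,.03))
for p in [(264,242),(355,290)]: print(p2w(c,p,.02))
E
python3 go.py .483 .378 .1 15
```

```text
[0.46444115 0.40578431 0.3049094 ]
[0.48121264 0.38747773 0.04      ]
[0.37208898 0.41070824 0.04      ]
[0.4835763  0.48423759 0.04      ]
[0.63492786 0.46177675 0.04      ]
[0.60698918 0.33118041 0.03      ]
[0.44505154 0.28113794 0.02      ]
[0.53787157 0.25640739 0.02      ]
t 7.0 shift [ 0.0804  0.0119 -0.0356] turn [ 0.004  0.004 -0.003] tcp [0.4806 0.3408 0.3355] F [-0.2 -0.8 -0.2] op 0.998
```

```bash
python3 -m creep '[{"tx":0.03,"ty":0.006,"tz":-0.02,"wx":0.0,"wy":0.0,"wz":0.0,"gripper":-1},{"tx":0.03,"ty":0.005,"tz":-0.019,"wx":0,"wy":0,"wz":0.0,"gripper":-1},{"tx":0.01,"ty":0,"tz":0,"wx":-0.0,"wy":0,"wz":0.0,"gripper":-1}]'; python3 go.py .481 .382 .1 15
python3 - <<'E'
from h import *
c,_=snap("wrist","w10"); import pickle; pickle.dump(c,open("c10.pkl","wb"))
E
```

```text
time: 7.3
tool_pos: [0.4833, 0.3789, 0.2647]
ee_rot: [0.563, 0.431, 0.558, -0.43]
force: [-1.9, -0.8, -0.3]
opening: 1.004
t 7.3 shift [ 0.0097 -0.0014 -0.0036] turn [-0.     0.005 -0.006] tcp [0.4833 0.3789 0.2647] F [-1.9 -0.8 -0.3] op 1.004
```

View pics/w10.png

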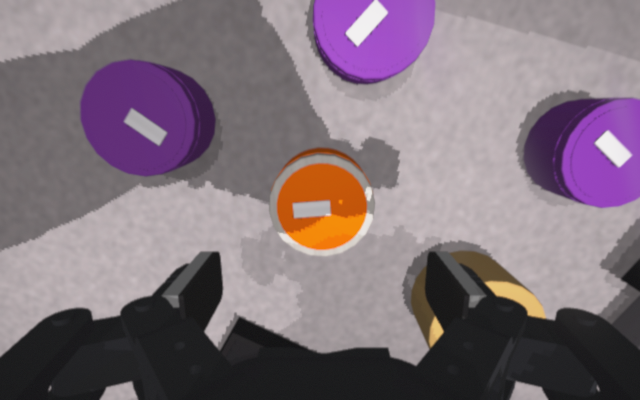

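```bash
python3 - <<'E'
from h import *; import pickle
c=pickle.load(open("c10.pkl","rb"))
print(c[1],p2w(c,(322,205),.04))
E
python3 go.py .482 .380 .028 15
```

```text
[0.46686476 0.44210824 0.233479  ] [0.48158737 0.3887527  0.04      ]
t 7.35 shift [ 0.0808 -0.0007 -0.0031] turn [-0.001  0.006 -0.003] tcp [0.4831 0.3776 0.2639] F [-0.2 -1.2 -1.4] op 0.996
```

```bash
python3 -m creep '[{"tx":0.03,"ty":0.0,"tz":-0.003,"wx":0.0,"wy":0.003,"wz":0.0,"gripper":-1},{"tx":0.025,"ty":0,"tz":-0.003,"wx":0,"wy":0,"wz":0.0,"gripper":-1}]'; python3 go.py .481 .385 .026 15
```

```text
time: 7.55
tool_pos: [0.4842, 0.381, 0.2122]
ee_rot: [0.563, 0.434, 0.557, -0.43]
force: [-0.4, 0.3, 0.2]
opening: 0.999
t 7.55 shift [ 0.0311 -0.0024 -0.0048] turn [-0.005  0.002 -0.01 ] tcp [0.4842 0.381  0.2122] F [-0.4  0.3  0.2] op 0.999
```

```bash
python3 -m creep '[{"tx":0.025,"ty":-0.002,"tz":-0.004,"wx":0.0,"wy":0.0,"wz":-0.01,"gripper":-1},{"tx":0.002,"ty":0,"tz":-0.001,"wx":0,"wy":0,"wz":0.0,"gripper":-1}]'; python3 go.py .481 .385 .026 15
python3 - <<'E'
from h import *
c,_=snap("wrist","w11"); import pickle; pickle.dump(c,open("c11.pkl","wb"))
E
```

```text
time: 7.75
tool_pos: [0.4813, 0.3813, 0.1833]
ee_rot: [0.56, 0.431, 0.559, -0.435]
force: [-0.5, -0.5, 0.7]
opening: 1.001
t 7.75 shift [ 0.0023  0.0006 -0.0037] turn [-0.009  0.005  0.004] tcp [0.4813 0.3813 0.1833] F [-0.5 -0.5  0.7] op 1.001
```

View pics/w11.png

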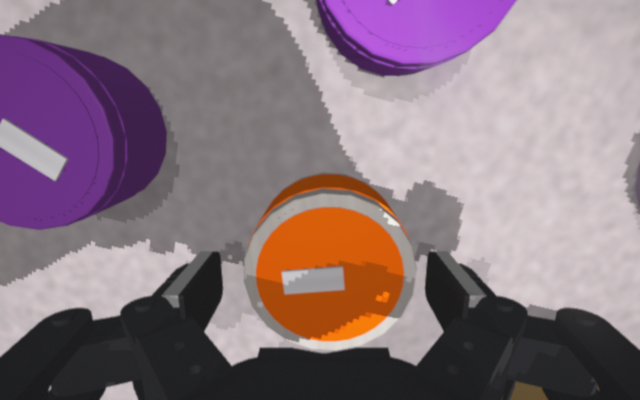

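```bash
python3 - <<'E'
from h import *; import pickle
c=pickle.load(open("c11.pkl","rb"))
print(c[1],p2w(c,(329,271),.04),w2p(c,[.4813,.3813,.04]))
E
python3 go.py .481 .387 .026 15
```

```text
[0.46515104 0.44447598 0.1520102 ] [0.48100814 0.38967819 0.04      ] [[323.98873515 291.16350415]]
t 7.8 shift [ 0.004   0.0002 -0.0053] turn [-0.009  0.004  0.001] tcp [0.4822 0.3818 0.185 ] F [0.6 0.2 0.5] op 0.999
```

```bash
python3 -m creep '[{"tx":0.004,"ty":0.0,"tz":-0.006,"wx":-0.008,"wy":0.004,"wz":0,"gripper":-1},{"tx":0.001,"ty":0,"tz":-0.001,"wx":0,"wy":0,"wz":0.0,"gripper":1},{"tx":0.001,"ty":0,"tz":0,"wx":0,"wy":0,"wz":0.0,"gripper":1},{"tx":0,"ty":0,"tz":0,"wx":0,"wy":0,"wz":0.0,"gripper":1},{"tx":0,"ty":0,"tz":0,"wx":0,"wy":0,"wz":0.0,"gripper":1}]' 40; python3 go.py .481 .388 .026 15
python3 -m creep '[{"tx":0,"ty":0,"tz":0,"wx":0,"wy":0,"wz":0.0,"gripper":1},{"tx":0,"ty":0,"tz":0,"wx":0,"wy":0,"wz":0.0,"gripper":1}]' 40; python3 go.py .481 .388 .026 15
python3 - <<'E'
from h import *
c,_=snap("wrist","w12"); import pickle; pickle.dump(c,open("c12.pkl","wb"))
E
```

```text
time: 8.3
tool_pos: [0.4831, 0.3886, 0.186]
ee_rot: [0.561, 0.434, 0.56, -0.428]
force: [0.4, -0.3, -2.8]
opening: 0.734
t 8.3 shift [ 0.0049 -0.0022  0.0001] turn [-0.003 -0.004 -0.008] tcp [0.4831 0.3886 0.186 ] F [ 0.4 -0.3 -2.8] op 0.734
time: 8.5
tool_pos: [0.483, 0.3886, 0.186]
ee_rot: [0.561, 0.434, 0.56, -0.428]
force: [0.7, 0.3, -2.2]
opening: 0.736
t 8.5 shift [ 0.005  -0.0022  0.0001] turn [-0.003 -0.004 -0.009] tcp [0.483  0.3886 0.186 ] F [ 0.7  0.3 -2.2] op 0.736
```

View pics/w12.png

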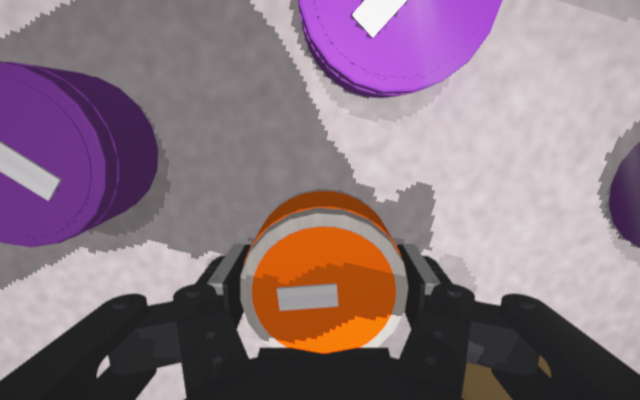

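```bash
python3 -m creep '[{"tx":-0.02,"ty":0.0,"tz":0,"wx":0,"wy":0,"wz":0,"gripper":1},{"tx":-0.04,"ty":0,"tz":0,"wx":0,"wy":0,"wz":0.0,"gripper":1},{"tx":-0.045,"ty":0,"tz":0,"wx":0,"wy":0,"wz":0.0,"gripper":1},{"tx":-0.045,"ty":0,"tz":0,"wx":0,"wy":0,"wz":0.0,"gripper":1}]'; python3 go.py .489 -.1 .19 0
python3 - <<'E'
from h import *
import pickle
c=pickle.load(open("c12.pkl","rb"))
print(c[1],p2w(c,(324.5,287),.04))
E
```

```text
time: 8.95
tool_pos: [0.4796, 0.3859, 0.3291]
ee_rot: [0.559, 0.426, 0.562, -0.436]
force: [0.9, 0.5, -1.9]
opening: 0.739
t 8.95 shift [-0.0115 -0.1156  0.4722] turn [0.259 0.008 0.012] tcp [0.4796 0.3859 0.3291] F [ 0.9  0.5 -1.9] op 0.739
[0.46682557 0.45209554 0.15532147] [0.48468835 0.39058759 0.04      ]
```

```bash
python3 -m creep '[{"tx":-0.005,"ty":-0.01,"tz":0.045,"wx":0.13,"wy":0,"wz":0,"gripper":1},{"tx":-0.005,"ty":-0.006,"tz":0.048,"wx":0.13,"wy":0,"wz":0.0,"gripper":1},{"tx":0,"ty":0,"tz":0.049,"wx":0,"wy":0,"wz":0.0,"gripper":1},{"tx":0,"ty":0,"tz":0.049,"wx":0,"wy":0,"wz":0.0,"gripper":1},{"tx":0,"ty":0,"tz":0.049,"wx":0,"wy":0,"wz":0.0,"gripper":1}]'; python3 go.py .489 -.15 .19 0
```

```text
time: 9.45
tool_pos: [0.483, 0.1462, 0.3494]
ee_rot: [0.502, 0.503, 0.499, -0.496]
force: [2.0, -0.8, -1.6]
opening: 0.735
t 9.45 shift [0.0031 0.0056 0.2962] turn [ 0.001 -0.005 -0.01 ] tcp [0.483  0.1462 0.3494] F [ 2.  -0.8 -1.6] op 0.735
```

```bash
python3 -m creep '[{"tx":0,"ty":0.001,"tz":0.049,"wx":0,"wy":0,"wz":-0.01,"gripper":1},{"tx":0,"ty":0.001,"tz":0.049,"wx":0,"wy":0,"wz":0.0,"gripper":1},{"tx":0,"ty":0.001,"tz":0.049,"wx":0,"wy":0,"wz":0.0,"gripper":1},{"tx":0,"ty":0.001,"tz":0.049,"wx":0,"wy":0,"wz":0.0,"gripper":1},{"tx":0,"ty":0.001,"tz":0.049,"wx":0,"wy":0,"wz":0.0,"gripper":1}]'; python3 -m creep '[{"tx":0,"ty":0.0,"tz":0.03,"wx":0,"wy":0,"wz":0,"gripper":1},{"tx":0,"ty":0.0,"tz":0,"wx":0,"wy":0,"wz":0,"gripper":1}]';python3 go.py .490 -.17 .19 0
python3 - <<'E'
from h import *
c,_=snap("wrist","w13"); import pickle; pickle.dump(c,open("c13.pkl","wb"))
E
python3 go.py .490 -.21 .19 0
```

```text
time: 9.95
tool_pos: [0.4859, -0.1041, 0.349]
ee_rot: [0.5, 0.501, 0.502, -0.498]
force: [1.5, 1.6, -1.5]
opening: 0.736
time: 10.15
tool_pos: [0.4852, -0.1408, 0.3488]
ee_rot: [0.499, 0.502, 0.499, -0.5]
force: [0.2, -0.8, -2.4]
opening: 0.741
t 10.15 shift [0.0037 0.0049 0.0292] turn [-0.005 -0.002 -0.002] tcp [ 0.4852 -0.1408  0.3488] F [ 0.2 -0.8 -2.4] op 0.741
t 10.2 shift [0.0035 0.0051 0.0706] turn [-0.004 -0.003 -0.002] tcp [ 0.4851 -0.1394  0.3487] F [-0.1  0.9 -2.4] op 0.73
```

View pics/w13.png

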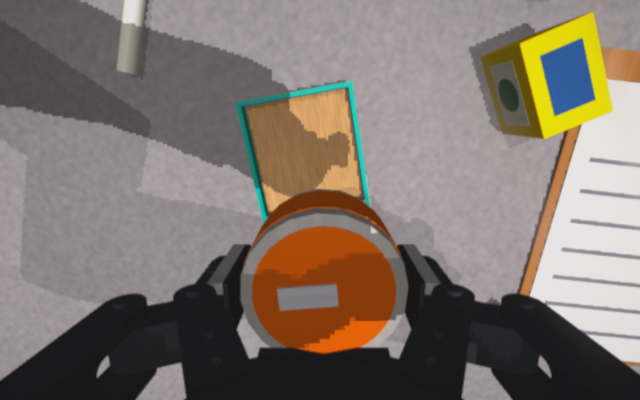

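Run:
```python
from h import *; import pickle
def fit(name,lo,hi,box):
    im=cv2.imread(f"pics/{name}.png"); h=cv2.cvtColor(im,cv2.COLOR_BGR2HSV)
    m=((h[...,0]<4)|(h[...,0]>176))&(h[...,1]>180)&(h[...,2]>lo)
    m=m.astype(np.uint8); n,l,s,c=cv2.connectedComponentsWithStats(m)
    i=1+np.argmax(s[1:,4]); mm=(l==i).astype(np.uint8)
    cs,_=cv2.findContours(mm,0,cv2.CHAIN_APPROX_NONE); k=max(cs,key=cv2.contourArea)
    print(name,s[i],cv2.fitEllipse(k)); return cv2.fitEllipse(k)[0]
p=fit("w8",150,0,0); c=pickle.load(open("c8.pkl","rb")); print(p2w(c,p,.081))
fit("w7",100,0,0); fit("w4",100,0,0); fit("w5",100,0,0)
```

```text
w8 [ 282  216   71   65 3566] ((316.9646301269531, 247.71438598632812), (63.75204086303711, 69.33623504638672), 88.71145629882812)
[ 0.48938308 -0.21476747  0.081     ]
w7 [  244   228   160   125 16124] ((323.4859924316406, 292.691650390625), (125.83268737792969, 163.08595275878906), 90.53511047363281)
w4 [ 251  172   94   89 6478] ((297.3468322753906, 216.12477111816406), (87.19659423828125, 92.7198715209961), 94.93228149414062)
w5 [ 262  201  116  107 9794] ((319.7038269042969, 254.157958984375), (106.45683288574219, 115.25306701660156), 87.2190933227539)
```

```bash
python3 -m creep '[{"tx":0,"ty":0.003,"tz":0.04,"wx":-0.004,"wy":0,"wz":0,"gripper":1},{"tx":0.02,"ty":0.002,"tz":0.038,"wx":0,"wy":0,"wz":0.0,"gripper":1},{"tx":0.03,"ty":0,"tz":0,"wx":0,"wy":0,"wz":0.0,"gripper":1},{"tx":0.005,"ty":0,"tz":0,"wx":0,"wy":0,"wz":0.0,"gripper":1}]'; python3 go.py .4895 -.218 .125 0
```

```text
time: 10.6
tool_pos: [0.4917, -0.2159, 0.2935]
ee_rot: [0.502, 0.501, 0.501, -0.496]
force: [-1.0, 1.6, -1.9]
opening: 0.736
t 10.6 shift [ 0.0135 -0.0023  0.0021] turn [ 0.006 -0.004 -0.006] tcp [ 0.4917 -0.2159  0.2935] F [-1.   1.6 -1.9] op 0.736
```

```bash
python3 -m creep '[{"tx":0.014,"ty":-0.002,"tz":0.002,"wx":0.004,"wy":-0.004,"wz":-0.006,"gripper":1},{"tx":0.003,"ty":0,"tz":0,"wx":0,"wy":0,"wz":0.0,"gripper":1}]'; python3 go.py .4895 -.218 .117 0
python3 - <<'E'
from h import *
_,a=snap("scene","sc14"); _,b=snap("side","sd14")
o=np.hstack([cv2.resize(a[220:340,220:330],None,fx=3.5,fy=3.5,interpolation=2),cv2.resize(b[190:310,250:360],None,fx=3.5,fy=3.5,interpolation=2)])
cv2.imwrite("pics/c14.png",o)
E
python3 go.py .4895 -.218 .117 0
```

```text
time: 10.8
tool_pos: [0.4901, -0.2157, 0.2762]
ee_rot: [0.501, 0.499, 0.502, -0.499]
force: [-0.6, -0.5, -2.3]
opening: 0.733
t 10.8 shift [ 0.0042 -0.0006  0.0023] turn [ 0.005 -0.001  0.002] tcp [ 0.4901 -0.2157  0.2762] F [-0.6 -0.5 -2.3] op 0.733
t 10.9 shift [ 0.0059 -0.0016  0.002 ] turn [ 0.006  0.    -0.002] tcp [ 0.4911 -0.216   0.2779] F [ 1.   0.1 -1.7] op 0.736
```

View pics/c14.png

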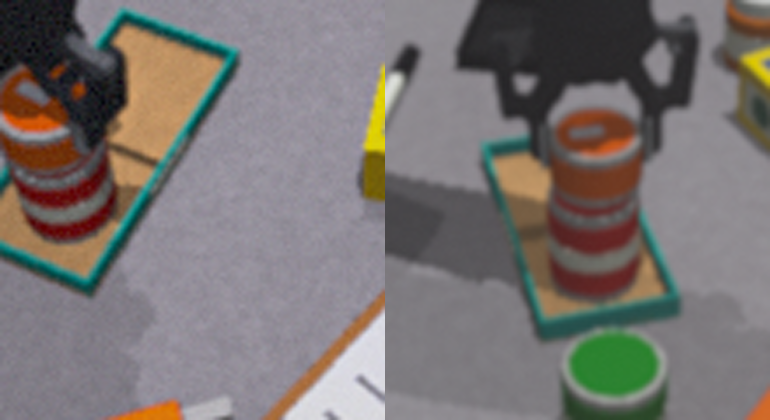

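```bash
python3 -m creep '[{"tx":0.005,"ty":-0.002,"tz":0.002,"wx":0.005,"wy":0,"wz":-0.003,"gripper":1},{"tx":0.003,"ty":0,"tz":0,"wx":0,"wy":0,"wz":0.0,"gripper":1}]'; for i in 1 2 3; do python3 -m creep '[{"tx":0.002,"ty":-0.0,"tz":0.0,"wx":0.0,"wy":0,"wz":0,"gripper":1}]'>/dev/null; python3 go.py .4895 -.218 .112 0; done
```

```text
time: 11.1
tool_pos: [0.4903, -0.2171, 0.2722]
ee_rot: [0.502, 0.5, 0.499, -0.499]
force: [0.6, 0.6, -1.4]
opening: 0.734
t 11.2 shift [ 0.0038 -0.0012  0.001 ] turn [ 0.003  0.002 -0.005] tcp [ 0.4906 -0.217   0.2708] F [ 0.1  0.3 -2.1] op 0.737
t 11.3 shift [ 0.0021 -0.0013  0.001 ] turn [ 0.003  0.002 -0.006] tcp [ 0.4908 -0.2169  0.2691] F [ 0.7 -0.1 -1.7] op 0.736
t 11.4 shift [ 0.0002 -0.0014  0.001 ] turn [ 0.003  0.003 -0.006] tcp [ 0.4909 -0.2169  0.2672] F [ 0.9 -0.2 -1.9] op 0.738
```

```bash
for i in 1 2 3; do python3 -m creep '[{"tx":0.0015,"ty":-0.0003,"tz":0.0003,"wx":0.0,"wy":0,"wz":-0.003,"gripper":1}]'>/dev/null; python3 go.py .4895 -.218 .112 0; done
```

```text
t 11.5 shift [-0.0013 -0.0011  0.0007] turn [ 0.003  0.003 -0.003] tcp [ 0.4906 -0.2173  0.2657] F [ 0.3 -0.7 -1.8] op 0.734
t 11.6 shift [-0.0017 -0.0013  0.0004] turn [ 0.003  0.003 -0.002] tcp [ 0.4908 -0.2176  0.2653] F [-1.3  2.5 10.8] op 0.735
t 11.7 shift [-0.0017 -0.0014  0.0002] turn [ 0.004  0.002 -0.002] tcp [ 0.491  -0.2178  0.2653] F [-2.5  3.5  7.7] op 0.734
```

```bash
python3 -m creep '[{"tx":0.0,"ty":0,"tz":0,"wx":0.0,"wy":0,"wz":0.0,"gripper":-1},{"tx":0.0,"ty":0,"tz":0,"wx":0.0,"wy":0,"wz":0.0,"gripper":-1},{"tx":0.0,"ty":0,"tz":0,"wx":0.0,"wy":0,"wz":0.0,"gripper":-1},{"tx":-0.01,"ty":0,"tz":0,"wx":0.0,"wy":0,"wz":0.0,"gripper":-1},{"tx":-0.03,"ty":0,"tz":0,"wx":0.0,"wy":0,"wz":0.0,"gripper":-1}]'; python3 go.py .491 -.16 .21 0;  python3 -m creep '[{"tx":-0.04,"ty":0,"tz":0,"wx":0.0,"wy":0,"wz":0.0,"gripper":-1},{"tx":-0.03,"ty":0,"tz":-0.02,"wx":0.0,"wy":0,"wz":0.0,"gripper":-1},{"tx":0.0,"ty":0,"tz":-0.04,"wx":0.0,"wy":0,"wz":0.0,"gripper":-1},{"tx":0.0,"ty":0,"tz":-0.0,"wx":0.0,"wy":0,"wz":0.0,"gripper":-1}]'
python3 - <<'E'
from h import *
_,a=snap("scene","sc15"); _,b=snap("side","sd15"); snap("wrist","w15")
o=np.hstack([cv2.resize(a[220:340,200:310],None,fx=3.5,fy=3.5,interpolation=2),cv2.resize(b[190:310,250:360],None,fx=3.5,fy=3.5,interpolation=2)])
cv2.imwrite("pics/c15.png",o)
E
```

```text
time: 12.2
tool_pos: [0.4896, -0.2175, 0.3035]
ee_rot: [0.499, 0.498, 0.502, -0.5]
force: [0.0, -0.1, -0.8]
opening: 1.002
t 12.2 shift [-0.0615  0.0012 -0.0575] turn [ 0.003 -0.     0.005] tcp [ 0.4896 -0.2175  0.3035] F [ 0.  -0.1 -0.8] op 1.002
time: 12.6
tool_pos: [0.4906, -0.1573, 0.3826]
ee_rot: [0.501, 0.5, 0.499, -0.5]
force: [0.2, -0.6, 0.1]
opening: 1.003
```

View pics/c15.png

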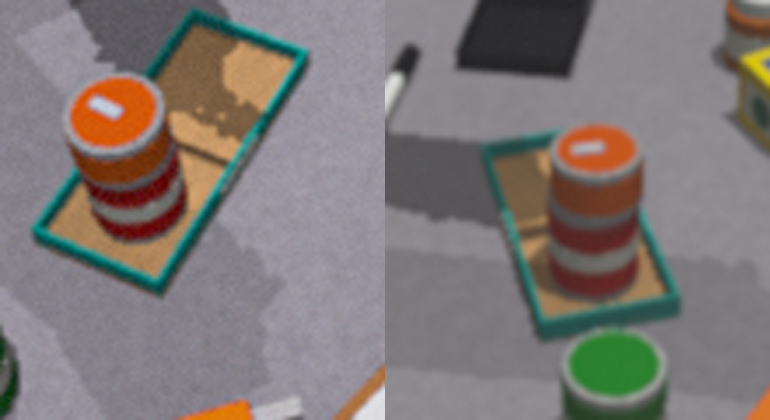

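View pics/w15.png

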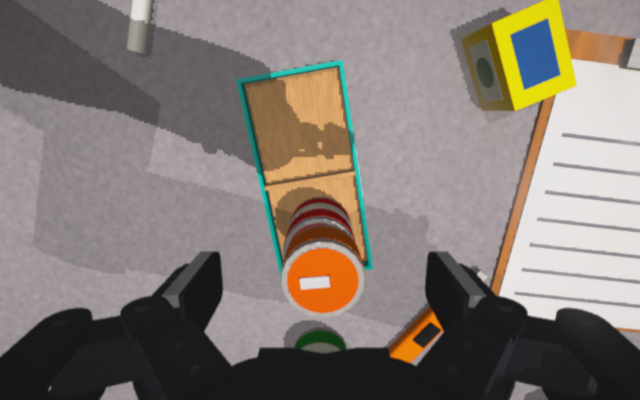

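```bash
cat > ov.py <<'E'
from h import *
a=np.linspace(0,2*np.pi,60,endpoint=False)
def cyl(cx,cy,r,z0,z1):
    return np.vstack([np.c_[cx+r*np.cos(a),cy+r*np.sin(a),0*a+z] for z in (z0,z1)])
def draw(im,c,cyls,box,s):
    u,v,w,h=box; o=cv2.resize(im[v:v+h,u:u+w],None,fx=s,fy=s,interpolation=2)
    for P,col in cyls:
        p=((w2p(c,P)-[u,v]+.5)*s-.5).astype(np.float32); hull=cv2.convexHull(p)
        cv2.polylines(o,[np.int32(hull.round())],True,col,1)
    return o
E
python3 - <<'E'
from ov import *
sc=cal("scene");sd=cal("side"); a_=cv2.imread("pics/sc15.png"); b=cv2.imread("pics/sd15.png")
A=draw(a_,sc,[(cyl(.4935,-.217,.032,.005,.081),(0,255,0)),(cyl(.4935,-.217,.032,.081,.121),(255,0,255))],(210,230,60,65),6)
B=draw(b,sd,[(cyl(.487,-.217,.032,.005,.081),(0,255,0)),(cyl(.487,-.217,.032,.081,.121),(255,0,255))],(280,215,60,65),6)
cv2.imwrite("pics/o15.png",np.hstack([A,B]))
E
```

```text
(no output)
```

View pics/o15.png

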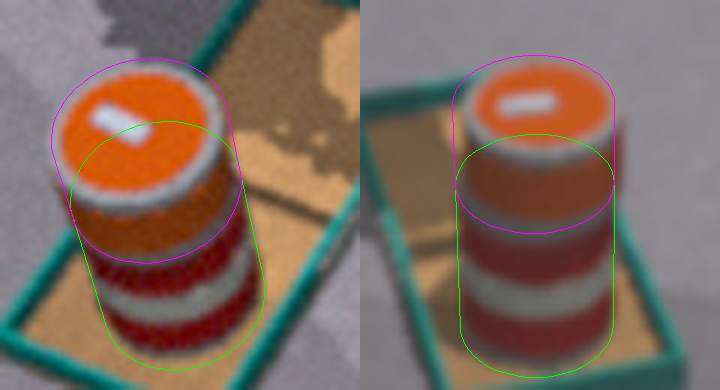

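```bash
python3 -m creep '[{"tx":0,"ty":0.042,"tz":-0.02,"wx":-0.13,"wy":0.0,"wz":0.0,"gripper":-1},{"tx":0,"ty":0.046,"tz":-0.013,"wx":-0.13,"wy":0,"wz":0.0,"gripper":-1},{"tx":0.01,"ty":0.04,"tz":-0.005,"wx":-0.13,"wy":0,"wz":0.0,"gripper":-1},{"tx":0.01,"ty":0.04,"tz":0,"wx":0.0,"wy":0,"wz":0.0,"gripper":-1}]'; python3 go.py .655 -.08 .18 25
```

```text
time: 13.15
tool_pos: [0.6508, -0.0958, 0.3599]
ee_rot: [0.588, 0.391, 0.587, -0.396]
force: [-0.1, -0.3, 0.8]
opening: 0.997
t 13.15 shift [ 0.0249  0.0101 -0.0131] turn [-0.046  0.004  0.005] tcp [ 0.6508 -0.0958  0.3599] F [-0.1 -0.3  0.8] op 0.997
```

```bash
python3 -m creep '[{"tx":0.025,"ty":0.01,"tz":-0.013,"wx":-0.045,"wy":0.0,"wz":0.0,"gripper":-1},{"tx":0,"ty":0,"tz":0,"wx":0.0,"wy":0,"wz":0.0,"gripper":-1}]'
python3 - <<'E'
from h import *
c,_=snap("wrist","w16"); import pickle; pickle.dump(c,open("c16.pkl","wb"))
E
python3 st.py
```

```text
time: 13.35
tool_pos: [0.6591, -0.0797, 0.3285]
ee_rot: [0.595, 0.377, 0.598, -0.382]
force: [0.1, -0.1, -1.0]
opening: 0.999
t 13.4 tcp [ 0.6592 -0.0808  0.3309] F [ 0.2  0.2 -0.1] op 1.001
x [-0.003 -0.006 -1.   ] y [ 0.907  0.422 -0.006] vel 0.062 cam [ 0.6319 -0.0216  0.2997] grasp [ 0.6587 -0.0817  0.1759]
```

View pics/w16.png

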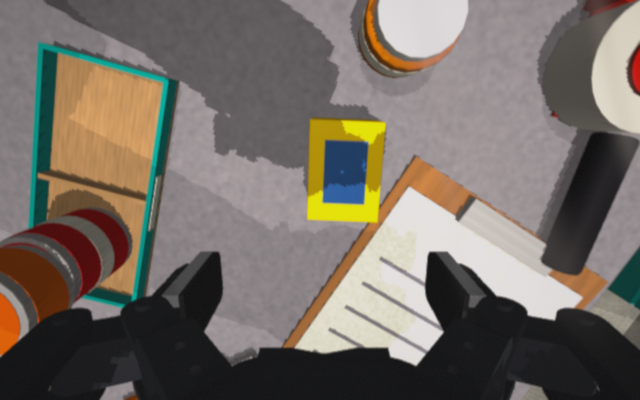

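```bash
python3 - <<'E'
from h import *; import pickle
c=pickle.load(open("c16.pkl","rb"))
P=np.array([p2w(c,p,.062)[:2] for p in [(310,119),(386,122),(380,222),(307,219)]]); print(P.mean(0)); e=P[2]+P[3]-P[0]-P[1];g=P[1]+P[2]-P[0]-P[3]
for v in(e,g): print(np.degrees(np.arctan2(v[1],v[0])), np.linalg.norm(v)/2)
print(p2w(c,(422,18),.076))
E
python3 go.py .661 -.053 .1 24
```

```text
[ 0.66213776 -0.053253  ]
-66.47679206887936 0.07111924146602676
22.82937734674663 0.05238401311808266
[0.6604946  0.05068502 0.076     ]
t 13.4 shift [ 0.0757  0.0138 -0.0248] turn [0.017 0.004 0.006] tcp [ 0.6592 -0.0808  0.3309] F [ 0.2  0.2 -0.1] op 1.001
```

```bash
python3 -m creep '[{"tx":0.035,"ty":0.007,"tz":-0.013,"wx":0.03,"wy":0.004,"wz":0.006,"gripper":-1},{"tx":0.035,"ty":0.007,"tz":-0.012,"wx":0.0,"wy":0,"wz":0.0,"gripper":-1},{"tx":0.01,"ty":0,"tz":0,"wx":0.0,"wy":0,"wz":0.0,"gripper":-1}]'; python3 go.py .662 -.0535 .045 23.2;python3 - <<'E'
from h import *
c,_=snap("wrist","w17"); import pickle; pickle.dump(c,open("c17.pkl","wb"))
E
```

```text
time: 13.7
tool_pos: [0.6625, -0.0576, 0.2554]
ee_rot: [0.592, 0.393, 0.585, -0.391]
force: [-0.3, 0.3, -0.7]
opening: 0.998
t 13.7 shift [ 0.0554  0.0007 -0.0043] turn [-0.009  0.006 -0.008] tcp [ 0.6625 -0.0576  0.2554] F [-0.3  0.3 -0.7] op 0.998
```

View pics/w17.png

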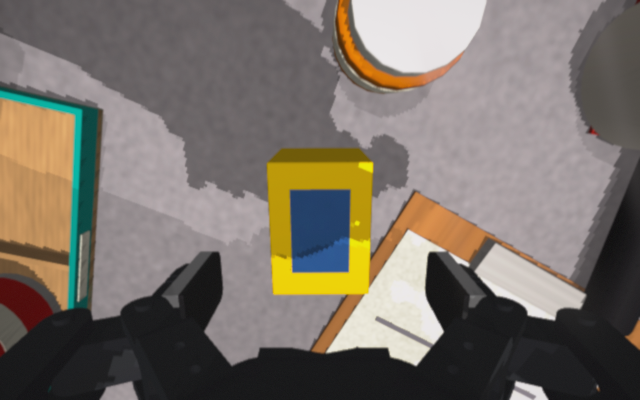

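```bash
python3 - <<'E'
from h import *; import pickle
c=pickle.load(open("c17.pkl","rb"))
print(p2w(c,(320.5,228.5),.062))
E
python3 -m creep '[{"tx":0.028,"ty":0.0,"tz":-0.004,"wx":-0.009,"wy":0.006,"wz":-0.008,"gripper":-1},{"tx":0.024,"ty":0,"tz":-0.001,"wx":0.0,"wy":0,"wz":0.0,"gripper":-1}]'; python3 go.py .662 -.0515 .044 23.2
```

```text
[ 0.6606044  -0.05169628  0.062     ]
time: 13.95
tool_pos: [0.6629, -0.0578, 0.2106]
ee_rot: [0.593, 0.392, 0.585, -0.39]
force: [-0.7, 0.7, -0.5]
opening: 0.998
t 13.95 shift [ 0.0116  0.0015 -0.0063] turn [-0.005  0.008 -0.009] tcp [ 0.6629 -0.0578  0.2106] F [-0.7  0.7 -0.5] op 0.998
```

```bash
python3 -m creep '[{"tx":0.011,"ty":0.001,"tz":-0.006,"wx":-0.005,"wy":0.008,"wz":-0.01,"gripper":-1},{"tx":0.001,"ty":0,"tz":-0.001,"wx":0.0,"wy":0,"wz":-0.004,"gripper":1},{"tx":0.001,"ty":0,"tz":-0.0,"wx":0.0,"wy":0,"wz":-0.003,"gripper":1},{"tx":0.0005,"ty":0,"tz":-0.0,"wx":0.0,"wy":0,"wz":-0.003,"gripper":1},{"tx":0.0,"ty":0,"tz":-0.0,"wx":0.0,"wy":0,"wz":0,"gripper":1}]' 30; python3 go.py .662 -.0515 .044 23.2; python3 -m creep '[{"tx":0,"ty":0.0,"tz":0,"wx":0,"wy":0,"wz":0,"gripper":1},{"tx":0,"ty":0,"tz":0,"wx":0.0,"wy":0,"wz":0,"gripper":1}]';  python3 go.py .662 -.0515 .044 23.2
```

```text
time: 14.45
tool_pos: [0.6623, -0.0551, 0.2033]
ee_rot: [0.589, 0.388, 0.59, -0.394]
force: [-0.3, -0.3, -1.5]
opening: 0.605
t 14.45 shift [ 0.0043  0.0012 -0.0034] turn [-0.006  0.003  0.007] tcp [ 0.6623 -0.0551  0.2033] F [-0.3 -0.3 -1.5] op 0.605
time: 14.65
tool_pos: [0.6627, -0.0552, 0.2046]
ee_rot: [0.589, 0.389, 0.589, -0.393]
force: [-0.5, -0.2, -1.5]
opening: 0.605
t 14.65 shift [ 0.0056  0.0009 -0.0037] turn [-0.006  0.004  0.006] tcp [ 0.6627 -0.0552  0.2046] F [-0.5 -0.2 -1.5] op 0.605
```

```bash
python3 -m creep '[{"tx":-0.02,"ty":0.0,"tz":0,"wx":0,"wy":0,"wz":0.0,"gripper":1},{"tx":-0.045,"ty":0,"tz":0,"wx":0.0,"wy":0,"wz":0,"gripper":1},{"tx":-0.035,"ty":-0.02,"tz":-0.0,"wx":0.08,"wy":0,"wz":0,"gripper":1},{"tx":0,"ty":-0.045,"tz":-0.0,"wx":0.08,"wy":0,"wz":0,"gripper":1},{"tx":0.0,"ty":-0.045,"tz":-0.0,"wx":0.08,"wy":0,"wz":0,"gripper":1}]'; python3 go.py .4715 -.118 .14 9.5
```

```text
time: 15.15
tool_pos: [0.5598, -0.0859, 0.3069]
ee_rot: [0.538, 0.458, 0.536, -0.462]
force: [-0.1, -0.2, -1.7]
opening: 0.603
t 15.15 shift [ 0.0123 -0.0922  0.018 ] turn [-0.011  0.006  0.003] tcp [ 0.5598 -0.0859  0.3069] F [-0.1 -0.2 -1.7] op 0.603
```

```bash
python3 -m creep '[{"tx":0.006,"ty":-0.045,"tz":0.009,"wx":-0.01,"wy":0.006,"wz":0.0,"gripper":1},{"tx":0.006,"ty":-0.045,"tz":0.009,"wx":0.0,"wy":0,"wz":0,"gripper":1},{"tx":0,"ty":0,"tz":-0.0,"wx":0,"wy":0,"wz":0,"gripper":1}]'; python3 go.py .4715 -.118 .1 9.5;  python3 - <<'E'
from h import *
c,_=snap("wrist","w18"); import pickle; pickle.dump(c,open("c18.pkl","wb"))
E
python3 go.py .4715 -.118 .1 9.5
```

```text
time: 15.45
tool_pos: [0.4643, -0.1185, 0.2948]
ee_rot: [0.537, 0.456, 0.541, -0.46]
force: [0.8, 0.8, -1.0]
opening: 0.603
t 15.45 shift [0.0398 0.0075 0.0007] turn [-0.003 -0.001  0.008] tcp [ 0.4643 -0.1185  0.2948] F [ 0.8  0.8 -1. ] op 0.603
t 15.5 shift [0.0413 0.0039 0.0001] turn [-0.002  0.001  0.001] tcp [ 0.4677 -0.1185  0.2963] F [ 0.2  1.1 -0.9] op 0.606
```

View pics/w18.png

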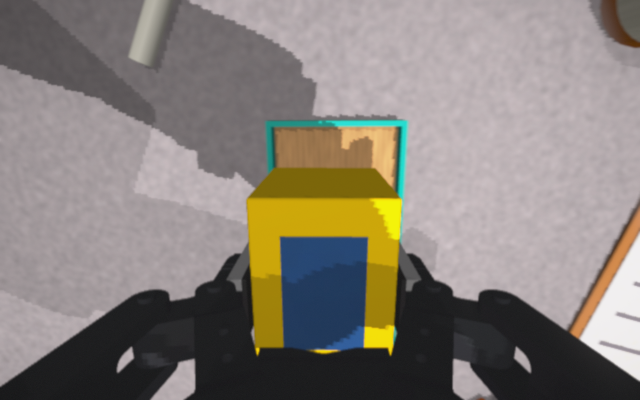

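```bash
python3 - <<'E'
from h import *; import pickle
c=pickle.load(open("c18.pkl","rb"))
P=np.array([p2w(c,p,.02)[:2] for p in [(266,122),(408,121)]]); e=P[1]-P[0]; L=np.linalg.norm(e); n=np.array([e[1],-e[0]])/L
print(P,L,np.degrees(np.arctan2(e[1],e[0])), P.mean(0)+n*.054)
print("box near edge",p2w(c,(325,197),.062+.296-.2035))
E
python3 -m creep '[{"tx":0.04,"ty":0.004,"tz":0.0,"wx":0,"wy":0,"wz":0.0,"gripper":1},{"tx":0.02,"ty":0,"tz":0,"wx":0.0,"wy":0,"wz":0,"gripper":1}]'; python3 go.py .4715 -.117 .054 9.5
```

```text
[[ 0.41361885 -0.06848326]
 [ 0.51163871 -0.05161528]] 0.09946065420217205 9.764242274636509 [ 0.47178688 -0.11326702]
box near edge [ 0.45807441 -0.08141275  0.1545    ]
time: 15.7
tool_pos: [0.4752, -0.1188, 0.24]
ee_rot: [0.543, 0.459, 0.535, -0.456]
force: [-0.1, 0.7, -1.8]
opening: 0.602
t 15.7 shift [ 0.0309 -0.0037 -0.0025] turn [-0.003  0.006 -0.012] tcp [ 0.4752 -0.1188  0.24  ] F [-0.1  0.7 -1.8] op 0.602
```

```bash
python3 -m creep '[{"tx":0.018,"ty":-0.004,"tz":-0.003,"wx":-0.003,"wy":0.006,"wz":-0.012,"gripper":1},{"tx":0.006,"ty":0,"tz":0,"wx":0.0,"wy":0,"wz":-0.004,"gripper":1}]'>/dev/null; python3 go.py .4715 -.116 .054 9.5; for i in 1 2; do python3 -m creep '[{"tx":0.003,"ty":0,"tz":0,"wx":0.0,"wy":0,"wz":0,"gripper":1}]' >/dev/null; python3 go.py .4715 -.116 .054 9.5; done
```

```text
t 15.9 shift [ 0.0055 -0.0015 -0.0005] turn [0.001 0.    0.003] tcp [ 0.4731 -0.1162  0.2145] F [-1.  -0.1 -1.4] op 0.602
t 16.0 shift [ 0.0024 -0.0029 -0.0006] turn [0.002 0.001 0.002] tcp [ 0.4744 -0.1161  0.2114] F [ 0.3 -1.2 -0.9] op 0.61
t 16.1 shift [-0.0002 -0.004  -0.0008] turn [0.002 0.002 0.   ] tcp [ 0.4755 -0.1161  0.2088] F [ 0.5  0.2 -2.2] op 0.606
```

```bash
for i in 1 2 3; do python3 -m creep '[{"tx":0.0015,"ty":-0.001,"tz":0,"wx":0.0,"wy":0,"wz":-0.002,"gripper":1}]' >/dev/null; python3 go.py .4715 -.116 .054 9.5; done
```

```text
t 16.2 shift [-0.0012 -0.0039 -0.001 ] turn [0.003 0.002 0.001] tcp [ 0.4755 -0.1163  0.2078] F [ 0.8  0.5 -2.2] op 0.604
t 16.3 shift [-0.0021 -0.0034 -0.0012] turn [0.003 0.003 0.001] tcp [ 0.475  -0.1166  0.2069] F [-0.1 -0.1 -2.3] op 0.602
t 16.4 shift [-0.0029 -0.0029 -0.0013] turn [0.003 0.004 0.001] tcp [ 0.4746 -0.1168  0.2061] F [-0.5  1.2  7.4] op 0.603
```

Contact felt. Release and lift.

```bash
python3 -m creep '[{"tx":0.0,"ty":0,"tz":0,"wx":0.0,"wy":0,"wz":0.0,"gripper":-1},{"tx":0.0,"ty":0,"tz":0,"wx":0.0,"wy":0,"wz":0.0,"gripper":-1},{"tx":0.0,"ty":0,"tz":0,"wx":0.0,"wy":0,"wz":0.0,"gripper":-1},{"tx":-0.02,"ty":0,"tz":0,"wx":0.0,"wy":0,"wz":0.0,"gripper":-1},{"tx":-0.04,"ty":0,"tz":0,"wx":0.0,"wy":0,"wz":0.0,"gripper":-1}]';  python3 -m creep '[{"tx":-0.045,"ty":0,"tz":0,"wx":0.08,"wy":0,"wz":0.0,"gripper":-1},{"tx":-0.045,"ty":0,"tz":0,"wx":0.08,"wy":0,"wz":0.0,"gripper":-1},{"tx":-0.02,"ty":0,"tz":0,"wx":0.0,"wy":0,"wz":0.0,"gripper":-1}]';  python3 go.py .53 -.25 .23 0
python3 - <<'E'
from h import *
_,a=snap("side","sd19")
cv2.imwrite("pics/c19.png",cv2.resize(a[150:350,220:440],None,fx=3,fy=3,interpolation=2))
E
```

```text
time: 16.9
tool_pos: [0.4724, -0.1163, 0.2638]
ee_rot: [0.538, 0.453, 0.542, -0.459]
force: [0.2, -0.4, 0.5]
opening: 1.001
time: 17.2
tool_pos: [0.4729, -0.1161, 0.3795]
ee_rot: [-0.499, -0.497, -0.502, 0.502]
force: [0.4, -0.2, 0.4]
opening: 1.0
t 17.2 shift [-0.0056  0.0569  0.134 ] turn [0.001 0.002 0.008] tcp [ 0.4729 -0.1161  0.3795] F [ 0.4 -0.2  0.4] op 1.0
```

View pics/c19.png

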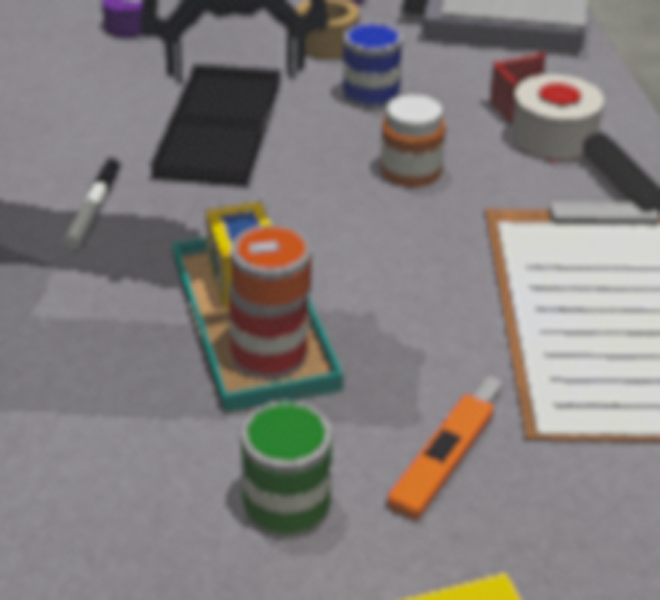

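```bash
python3 -m creep '[{"tx":0,"ty":0.004,"tz":0.048,"wx":0.0,"wy":0,"wz":0.008,"gripper":-1},{"tx":0.0,"ty":0.004,"tz":0.048,"wx":0.0,"wy":0,"wz":0.0,"gripper":-1},{"tx":0.0,"ty":0.004,"tz":0.048,"wx":0.0,"wy":0,"wz":0.0,"gripper":-1},{"tx":0,"ty":0.004,"tz":0.048,"wx":0.0,"wy":0,"wz":0.0,"gripper":-1},{"tx":0,"ty":0,"tz":0.03,"wx":0.0,"wy":0,"wz":0.0,"gripper":-1}]';python3 -m creep '[{"tx":0.03,"ty":0,"tz":0,"wx":0.0,"wy":0,"wz":0,"gripper":-1},{"tx":0,"ty":0,"tz":0,"wx":0.0,"wy":0,"wz":0,"gripper":-1}]'
python3 - <<'E'
from h import *
c,_=snap("wrist","w20"); import pickle; pickle.dump(c,open("c20.pkl","wb"))
E
python3 go.py .49 -.378 .1 0
```

```text
time: 17.75
tool_pos: [0.4927, -0.3406, 0.3862]
ee_rot: [0.508, 0.498, 0.499, -0.495]
force: [-0.2, 0.9, 0.4]
opening: 0.998
time: 17.95
tool_pos: [0.4921, -0.346, 0.3545]
ee_rot: [0.507, 0.499, 0.497, -0.497]
force: [-0.3, 1.0, -1.3]
opening: 1.0
t 18.0 shift [ 0.1027 -0.0048  0.0306] turn [ 0.008  0.01  -0.016] tcp [ 0.4929 -0.3463  0.3575] F [ 0.6 -0.7  1.3] op 1.0
```

View pics/w20.png

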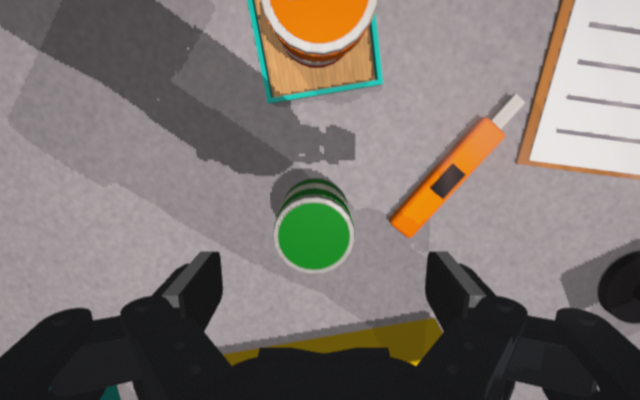

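```bash
python3 - <<'E'
from h import *; import pickle
c=pickle.load(open("c20.pkl","rb"))
print(c[1],p2w(c,(313.5,234),.076),p2w(c,(437,318),.03))
E
python3 -m creep '[{"tx":0.04,"ty":-0.003,"tz":0.012,"wx":0.008,"wy":0.01,"wz":-0.016,"gripper":-1},{"tx":0.045,"ty":-0.002,"tz":0.012,"wx":0.0,"wy":0,"wz":-0.004,"gripper":-1},{"tx":0.01,"ty":0,"tz":0.003,"wx":0.0,"wy":0,"wz":0,"gripper":-1}]'
python3 - <<'E'
from h import *
c,_=snap("wrist","w21"); import pickle; pickle.dump(c,open("c21.pkl","wb"))
E
python3 go.py .489 -.374 .055 0
```

```text
[ 0.49225587 -0.28073097  0.32307595] [ 0.48849327 -0.37524034  0.076     ] [ 0.61067591 -0.48146873  0.03      ]
time: 18.3
tool_pos: [0.4916, -0.3737, 0.2685]
ee_rot: [0.504, 0.499, 0.498, -0.499]
force: [-0.7, 0.4, -0.2]
opening: 0.994
t 18.35 shift [ 0.0591 -0.0035 -0.0004] turn [ 0.004  0.008 -0.008] tcp [ 0.492  -0.3739  0.2692] F [-0.1  0.  -0.6] op 0.999
```

View pics/w21.png

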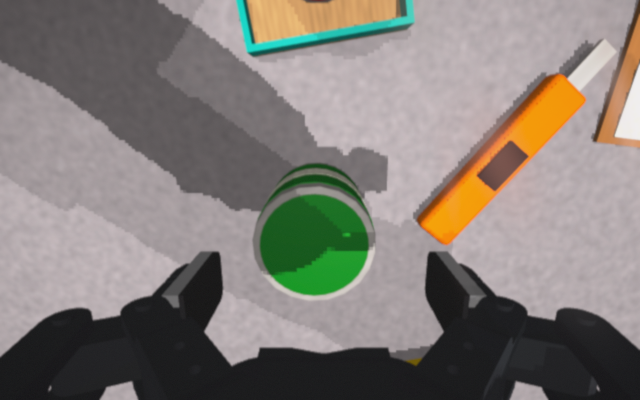

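```bash
python3 - <<'E'
from h import *; import pickle
c=pickle.load(open("c21.pkl","rb"))
print(c[1],p2w(c,(315,242),.076))
E
python3 -m creep '[{"tx":0.03,"ty":-0.003,"tz":0.0,"wx":0.004,"wy":0.008,"wz":-0.008,"gripper":-1},{"tx":0.025,"ty":-0.002,"tz":0.0,"wx":0.0,"wy":0,"wz":-0.004,"gripper":-1}]'; python3 go.py .488 -.375 .055 0
```

```text
[ 0.49179673 -0.3084715   0.23709613] [ 0.48895731 -0.37454046  0.076     ]
time: 18.55
tool_pos: [0.4909, -0.3748, 0.2218]
ee_rot: [0.504, 0.499, 0.497, -0.5]
force: [-1.1, -0.5, -0.4]
opening: 1.0
t 18.55 shift [ 0.0118 -0.003   0.0001] turn [ 0.002  0.007 -0.007] tcp [ 0.4909 -0.3748  0.2218] F [-1.1 -0.5 -0.4] op 1.0
```

```bash
python3 -m creep '[{"tx":0.012,"ty":-0.003,"tz":0,"wx":0.002,"wy":0.006,"wz":-0.01,"gripper":-1},{"tx":0.001,"ty":0,"tz":0,"wx":0,"wy":0,"wz":-0.003,"gripper":1},{"tx":0.001,"ty":0,"tz":0,"wx":0,"wy":0,"wz":-0.003,"gripper":1},{"tx":0.001,"ty":0,"tz":0,"wx":0,"wy":0,"wz":0,"gripper":1},{"tx":0.0,"ty":0,"tz":0,"wx":0,"wy":0,"wz":0,"gripper":1}]' 45;  python3 go.py .488 -.375 .055 0; python3 -m creep '[{"tx":0.0,"ty":0,"tz":0,"wx":0,"wy":0,"wz":0.0,"gripper":1},{"tx":0.0,"ty":0,"tz":0,"wx":0,"wy":0,"wz":0.0,"gripper":1}]'>/dev/null; python3 go.py .488 -.375 .055 0
```

```text
time: 19.05
tool_pos: [0.4905, -0.3737, 0.213]
ee_rot: [-0.501, -0.497, -0.501, 0.501]
force: [-0.1, -0.1, -3.7]
opening: 0.738
t 19.05 shift [ 0.003  -0.0025  0.0013] turn [0.003 0.004 0.005] tcp [ 0.4905 -0.3737  0.213 ] F [-0.1 -0.1 -3.7] op 0.738
t 19.25 shift [ 0.0035 -0.0026  0.0014] turn [0.004 0.004 0.005] tcp [ 0.4907 -0.3736  0.2135] F [ 0.  -0.2 -3.8] op 0.738
```

```bash
python3 -m creep '[{"tx":-0.02,"ty":0.0,"tz":0,"wx":0,"wy":0,"wz":0.0,"gripper":1},{"tx":-0.045,"ty":0,"tz":0,"wx":0,"wy":0,"wz":0.0,"gripper":1},{"tx":-0.049,"ty":0,"tz":0,"wx":0,"wy":0,"wz":0.0,"gripper":1},{"tx":-0.049,"ty":0,"tz":0,"wx":0,"wy":0,"wz":0,"gripper":1},{"tx":-0.02,"ty":0.0,"tz":-0.02,"wx":0,"wy":0,"wz":0,"gripper":1}]'; python3 go.py .485 .05 .22 0
```

```text
time: 19.75
tool_pos: [0.4899, -0.3536, 0.395]
ee_rot: [0.494, 0.497, 0.506, -0.503]
force: [0.2, 0.1, -3.7]
opening: 0.738
t 19.75 shift [ 0.0222 -0.0044 -0.4035] turn [ 0.    -0.005  0.018] tcp [ 0.4899 -0.3536  0.395 ] F [ 0.2  0.1 -3.7] op 0.738
```

```bash
python3 -m creep '[{"tx":0,"ty":0.0,"tz":-0.045,"wx":0,"wy":0,"wz":0.018,"gripper":1},{"tx":0,"ty":0,"tz":-0.049,"wx":0,"wy":0,"wz":0.0,"gripper":1},{"tx":0,"ty":0,"tz":-0.049,"wx":0,"wy":0,"wz":0.0,"gripper":1},{"tx":0,"ty":0,"tz":-0.049,"wx":0,"wy":0,"wz":0,"gripper":1},{"tx":0,"ty":0.0,"tz":-0.049,"wx":0,"wy":0,"wz":0,"gripper":1}]'; python3 go.py .47 .05 .18 -13;python3 -m creep '[{"tx":0.01,"ty":0.0,"tz":-0.045,"wx":0.1,"wy":0,"wz":0.0,"gripper":1},{"tx":0.01,"ty":0,"tz":-0.045,"wx":0.13,"wy":0,"wz":0.0,"gripper":1},{"tx":0.01,"ty":0,"tz":-0.045,"wx":0,"wy":0,"wz":0.0,"gripper":1},{"tx":0,"ty":0,"tz":-0.01,"wx":0,"wy":0,"wz":0,"gripper":1}]'; python3 go.py .457 .108 .15 -13
```

```text
time: 20.25
tool_pos: [0.4903, -0.111, 0.4011]
ee_rot: [0.501, 0.506, 0.493, -0.5]
force: [1.1, 0.5, -3.6]
opening: 0.735
t 20.25 shift [ 0.0655 -0.023  -0.1609] turn [ 0.216  0.001 -0.014] tcp [ 0.4903 -0.111   0.4011] F [ 1.1  0.5 -3.6] op 0.735
time: 20.65
tool_pos: [0.5074, 0.0399, 0.3719]
ee_rot: [0.44, 0.561, 0.432, -0.552]
force: [-0.6, -0.0, -4.2]
opening: 0.738
t 20.65 shift [ 0.066  -0.0662 -0.0539] turn [-0.014 -0.003 -0.016] tcp [0.5074 0.0399 0.3719] F [-0.6 -0.  -4.2] op 0.738
```

```bash
python3 -m creep '[{"tx":0.02,"ty":-0.034,"tz":-0.02,"wx":-0.01,"wy":0,"wz":-0.016,"gripper":1},{"tx":0.03,"ty":-0.03,"tz":-0.017,"wx":0,"wy":0,"wz":0.0,"gripper":1},{"tx":0.01,"ty":-0.002,"tz":0,"wx":0,"wy":0,"wz":0.0,"gripper":1},{"tx":0,"ty":0,"tz":0,"wx":0,"wy":0,"wz":0,"gripper":1}]'; python3 go.py .457 .108 .15 -13
python3 - <<'E'
from h import *
c,im=snap("wrist","w22"); import pickle; pickle.dump(c,open("c22.pkl","wb"))
cv2.imwrite("pics/w22b.png",cv2.convertScaleAbs(im,alpha=2.0))
E
python3 go.py .457 .108 .1 -13
```

```text
time: 21.05
tool_pos: [0.451, 0.0946, 0.3102]
ee_rot: [0.44, 0.555, 0.44, -0.552]
force: [-0.4, -0.6, -3.6]
opening: 0.742
t 21.05 shift [ 0.0052  0.0028 -0.0144] turn [ 0.001 -0.003 -0.003] tcp [0.451  0.0946 0.3102] F [-0.4 -0.6 -3.6] op 0.742
t 21.1 shift [ 0.0557  0.0024 -0.0144] turn [ 0.    -0.003 -0.002] tcp [0.4512 0.0944 0.3106] F [-0.8 -0.4 -4.4] op 0.734
```

View pics/w22b.png

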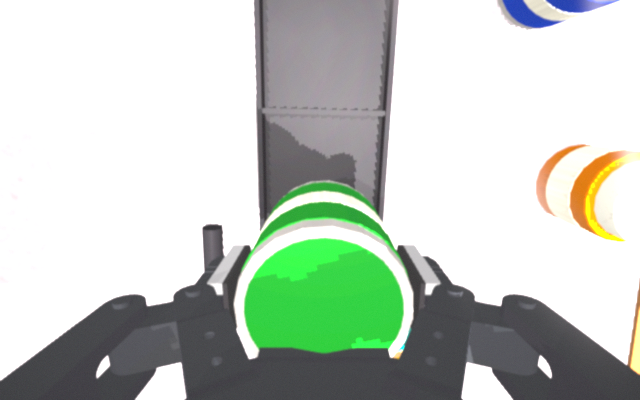

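Run:
```python
from h import *; import pickle
c=pickle.load(open("c22.pkl","rb"))
P=np.array([p2w(c,p,.018)[:2] for p in [(262,109),(386,113)]]); e=P[1]-P[0]; L=np.linalg.norm(e); n=np.array([e[1],-e[0]])/L
m=P.mean(0); print(P,L,np.degrees(np.arctan2(e[1],e[0])), m, m+n*.052,m-n*.052)
```

```text
[[0.42270223 0.17017218]
 [0.51211008 0.14667341]] 0.0924443398238966 -14.72581523293159 [0.46740616 0.1584228 ] [0.45418808 0.10813082] [0.48062423 0.20871477]
```

```bash
python3 go.py .455 .108 .063 -13.5; python3 -m creep '[{"tx":0.04,"ty":0.0,"tz":-0.013,"wx":0,"wy":0,"wz":0,"gripper":1},{"tx":0.03,"ty":0,"tz":0,"wx":0,"wy":0,"wz":0.0,"gripper":1}]'>/dev/null;  python3 go.py .455 .108 .063 -13.5
```

```text
t 21.1 shift [ 0.0927  0.0004 -0.0138] turn [ 0.009 -0.003 -0.002] tcp [0.4512 0.0944 0.3106] F [-0.8 -0.4 -4.4] op 0.734
t 21.3 shift [ 0.0281 -0.0058  0.0003] turn [ 0.005 -0.011 -0.018] tcp [0.4602 0.1068 0.2462] F [-1.6 -0.  -4.9] op 0.737
```

```bash
python3 -m creep '[{"tx":0.016,"ty":-0.006,"tz":0,"wx":0.005,"wy":-0.011,"wz":-0.02,"gripper":1},{"tx":0.006,"ty":0,"tz":0,"wx":0,"wy":0,"wz":-0.004,"gripper":1}]'>/dev/null;  python3 go.py .455 .108 .063 -13.5; for i in 1 2; do python3 -m creep '[{"tx":0.0025,"ty":0,"tz":0,"wx":0.0,"wy":0,"wz":0,"gripper":1}]' >/dev/null; python3 go.py .455 .108 .063 -13.5; done
```

```text
t 21.5 shift [ 0.0048 -0.0009 -0.001 ] turn [-0.003  0.002  0.008] tcp [0.4557 0.1069 0.2228] F [-1.3 -0.  -3.9] op 0.738
t 21.6 shift [ 0.0026 -0.0018 -0.0012] turn [-0.004  0.002  0.007] tcp [0.4565 0.1064 0.2206] F [ 0.5  0.4 -2.4] op 0.737
t 21.7 shift [ 0.0009 -0.0027 -0.0012] turn [-0.005  0.001  0.006] tcp [0.4573 0.1062 0.2188] F [-0.4 -0.3 -4.4] op 0.737
```

```bash
for i in 1 2 3; do python3 -m creep '[{"tx":0.0015,"ty":-0.001,"tz":0,"wx":0.0,"wy":0,"wz":0,"gripper":1}]' >/dev/null; python3 go.py .455 .108 .063 -13.5; done
```

```text
t 21.8 shift [ 0.0002 -0.0025 -0.0011] turn [-0.005  0.     0.004] tcp [0.4572 0.1063 0.2182] F [ 0.3  0.1 -3.4] op 0.736
t 21.9 shift [-0.0005 -0.002  -0.001 ] turn [-0.006 -0.     0.002] tcp [0.4567 0.1065 0.2175] F [-0.3 -0.9 -3.9] op 0.733
t 22.0 shift [-0.0013 -0.0013 -0.0009] turn [-0.006 -0.001  0.   ] tcp [0.4561 0.1068 0.2167] F [0.1 1.  2. ] op 0.74
```

```bash
python3 -m creep '[{"tx":0.001,"ty":0,"tz":0,"wx":0.0,"wy":0,"wz":0,"gripper":1},{"tx":0.0,"ty":0,"tz":0,"wx":0.0,"wy":0,"wz":0.0,"gripper":-1},{"tx":0.0,"ty":0,"tz":0,"wx":0.0,"wy":0,"wz":0.0,"gripper":-1},{"tx":0.0,"ty":0,"tz":0,"wx":0.0,"wy":0,"wz":0.0,"gripper":-1},{"tx":-0.02,"ty":0,"tz":0,"wx":0.0,"wy":0,"wz":0.0,"gripper":-1}]'; python3 -m creep '[{"tx":-0.04,"ty":0,"tz":0,"wx":0.0,"wy":0,"wz":0,"gripper":-1},{"tx":-0.045,"ty":0.01,"tz":0,"wx":0.0,"wy":0,"wz":0.0,"gripper":-1},{"tx":-0.02,"ty":0.03,"tz":0.01,"wx":0.0,"wy":0,"wz":0.0,"gripper":-1}]'; python3 go.py .655 .02 .18 0
python3 - <<'E'
from h import *
_,b=snap("side","sd23"); cv2.imwrite("pics/c23.png",cv2.resize(b[110:310,220:440],None,fx=3,fy=3,interpolation=2))
E
```

```text
time: 22.5
tool_pos: [0.4559, 0.1071, 0.2367]
ee_rot: [0.436, 0.557, 0.437, -0.556]
force: [-0.5, 0.3, -0.0]
opening: 1.003
time: 22.8
tool_pos: [0.4901, 0.0885, 0.3439]
ee_rot: [-0.436, -0.554, -0.439, 0.557]
force: [1.8, 0.4, 0.5]
opening: 1.0
t 22.8 shift [0.008  0.1764 0.0278] turn [-0.237 -0.     0.005] tcp [0.4901 0.0885 0.3439] F [1.8 0.4 0.5] op 1.0
```

View pics/c23.png

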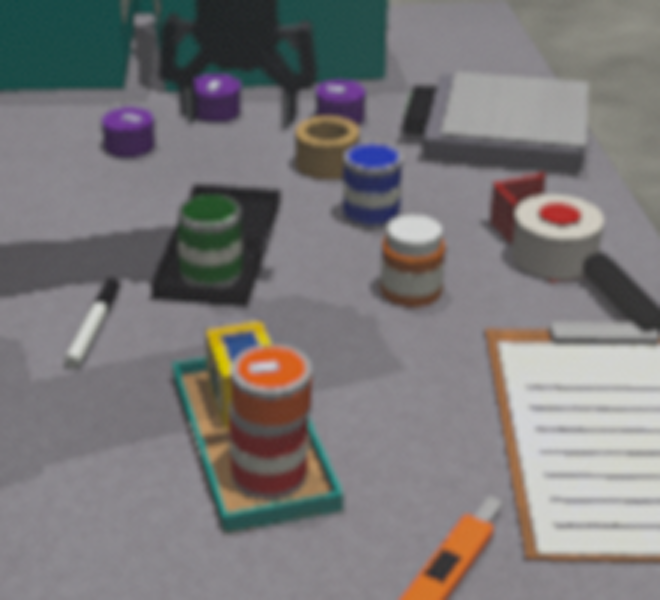

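```bash
python3 go.py .66 .02 .17 -13.5; python3 -m creep '[{"tx":0,"ty":0.047,"tz":0.007,"wx":0.0,"wy":0,"wz":0,"gripper":-1},{"tx":0,"ty":0.047,"tz":0.007,"wx":0.0,"wy":0,"wz":0.0,"gripper":-1},{"tx":0,"ty":0.047,"tz":0.007,"wx":0.0,"wy":0,"wz":0.0,"gripper":-1},{"tx":0.01,"ty":0.035,"tz":0.006,"wx":0.0,"wy":0,"wz":0.0,"gripper":-1},{"tx":0.0,"ty":0,"tz":0,"wx":0.0,"wy":0,"wz":0.0,"gripper":-1}]'
python3 - <<'E'
from h import *
c,_=snap("wrist","w24"); import pickle; pickle.dump(c,open("c24.pkl","wb"))
E
python3 go.py .66 .05 .1 -13.5
```

```text
t 22.85 shift [0.0221 0.1758 0.025 ] turn [-0.005 -0.    -0.005] tcp [0.4951 0.0862 0.3463] F [ 6.3 -1.   3. ] op 1.0
time: 23.35
tool_pos: [0.6617, 0.0158, 0.3353]
ee_rot: [0.438, 0.558, 0.435, -0.555]
force: [-0.5, -0.2, -0.9]
opening: 0.999
t 23.4 shift [ 0.0816 -0.0088 -0.0323] turn [-0.004 -0.001 -0.006] tcp [0.6604 0.0166 0.3366] F [-0.6 -0.1 -0.8] op 1.0
```

View pics/w24.png

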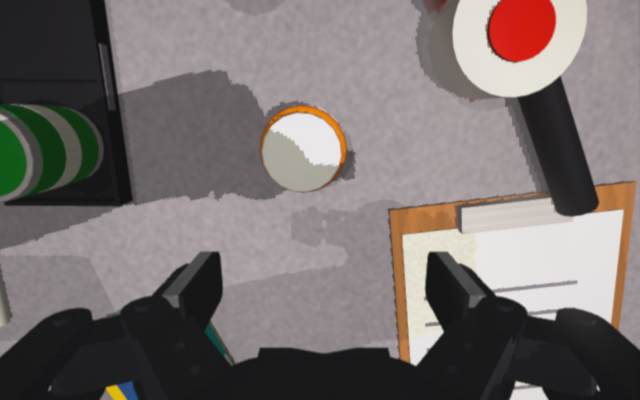

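```bash
python3 - <<'E'
from h import *; import pickle
c=pickle.load(open("c24.pkl","rb"))
print(p2w(c,(302.5,151),.076))
E
python3 -m creep '[{"tx":0.035,"ty":-0.004,"tz":-0.016,"wx":-0.004,"wy":0,"wz":-0.006,"gripper":-1},{"tx":0.035,"ty":-0.004,"tz":-0.016,"wx":0.0,"wy":0,"wz":0.0,"gripper":-1},{"tx":0.0,"ty":0,"tz":0,"wx":0.0,"wy":0,"wz":0.0,"gripper":-1}]'
python3 - <<'E'
from h import *
c,_=snap("wrist","w25"); import pickle; pickle.dump(c,open("c25.pkl","wb"))
E
python3 go.py .66 .05 .046 -13.5
```

```text
[0.65933306 0.05689591 0.076     ]
time: 23.7
tool_pos: [0.6594, 0.0504, 0.267]
ee_rot: [0.437, 0.557, 0.437, -0.554]
force: [-1.6, 0.5, -0.7]
opening: 1.004
t 23.75 shift [ 0.0688 -0.0008 -0.0001] turn [-0.002 -0.003 -0.006] tcp [0.6602 0.0496 0.2698] F [-0.7  0.3  1.3] op 1.001
```

View pics/w25.png

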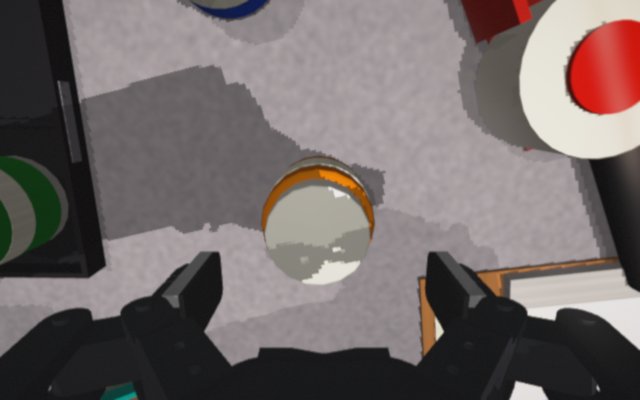

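```bash
python3 - <<'E'
from h import *; import pickle
c=pickle.load(open("c25.pkl","rb"))
print(p2w(c,(317.5,231),.076))
E
python3 -m creep '[{"tx":0.032,"ty":-0.001,"tz":-0.001,"wx":-0.002,"wy":-0.003,"wz":-0.006,"gripper":-1},{"tx":0.025,"ty":-0.001,"tz":-0.002,"wx":0.0,"wy":0,"wz":-0.004,"gripper":-1}]'; python3 go.py .659 .054 .044 -13.5
```

```text
[0.65915295 0.05834597 0.076     ]
time: 23.95
tool_pos: [0.6615, 0.0531, 0.2217]
ee_rot: [0.44, 0.559, 0.436, -0.552]
force: [-0.2, 0.3, -0.6]
opening: 1.002
t 23.95 shift [ 0.0227 -0.0029 -0.0002] turn [ 0.001 -0.004 -0.011] tcp [0.6615 0.0531 0.2217] F [-0.2  0.3 -0.6] op 1.002
```

```bash
python3 -m creep '[{"tx":0.015,"ty":-0.003,"tz":-0.003,"wx":0,"wy":-0.004,"wz":-0.013,"gripper":-1},{"tx":0.009,"ty":0,"tz":-0.001,"wx":0,"wy":0,"wz":-0.005,"gripper":-1}]'; python3 go.py .659 .056 .044 -13.5;  python3 -m creep '[{"tx":0.001,"ty":0,"tz":0,"wx":0,"wy":0,"wz":-0.003,"gripper":1},{"tx":0.001,"ty":0,"tz":0,"wx":0,"wy":0,"wz":-0.003,"gripper":1},{"tx":0.001,"ty":0,"tz":0,"wx":0,"wy":0,"wz":0,"gripper":1},{"tx":0.0,"ty":0,"tz":0,"wx":0,"wy":0,"wz":0,"gripper":1},{"tx":0.0,"ty":0,"tz":0,"wx":0,"wy":0,"wz":0,"gripper":1}]' 45;  python3 go.py .659 .056 .044 -13.5
```

```text
time: 24.15
tool_pos: [0.6596, 0.0574, 0.2001]
ee_rot: [-0.436, -0.554, -0.439, 0.556]
force: [-0.1, -0.9, 0.2]
opening: 1.001
t 24.15 shift [ 0.0011 -0.0002  0.0015] turn [0.    0.    0.005] tcp [0.6596 0.0574 0.2001] F [-0.1 -0.9  0.2] op 1.001
time: 24.65
tool_pos: [0.6601, 0.057, 0.2004]
ee_rot: [-0.435, -0.553, -0.44, 0.557]
force: [-0.3, 0.5, -4.6]
opening: 0.734
t 24.65 shift [ 0.0014 -0.0009  0.0012] turn [-0.    -0.001  0.009] tcp [0.6601 0.057  0.2004] F [-0.3  0.5 -4.6] op 0.734
```

```bash
python3 -m creep '[{"tx":-0.02,"ty":0.0,"tz":0,"wx":0,"wy":0,"wz":0.0,"gripper":1},{"tx":-0.045,"ty":0,"tz":0,"wx":0,"wy":0,"wz":0.0,"gripper":1},{"tx":-0.045,"ty":0,"tz":0,"wx":0,"wy":0,"wz":0.0,"gripper":1},{"tx":-0.02,"ty":-0.04,"tz":0,"wx":0,"wy":0,"wz":0,"gripper":1},{"tx":0,"ty":-0.048,"tz":0,"wx":0,"wy":0,"wz":0,"gripper":1}]'; python3 go.py .481 .205 .15 -13.5
```

```text
time: 25.15
tool_pos: [0.5789, 0.0758, 0.3308]
ee_rot: [-0.433, -0.553, -0.44, 0.559]
force: [-0.0, 0.6, -3.5]
opening: 0.737
t 25.15 shift [ 0.0272 -0.1255 -0.1022] turn [-0.004  0.001  0.012] tcp [0.5789 0.0758 0.3308] F [-0.   0.6 -3.5] op 0.737
```

```bash
python3 -m creep '[{"tx":0,"ty":-0.037,"tz":-0.03,"wx":0,"wy":0,"wz":0.01,"gripper":1},{"tx":0,"ty":-0.038,"tz":-0.031,"wx":0,"wy":0,"wz":0.0,"gripper":1},{"tx":0.008,"ty":-0.038,"tz":-0.03,"wx":0,"wy":0,"wz":0.0,"gripper":1},{"tx":0.005,"ty":-0.01,"tz":-0.01,"wx":0,"wy":0,"wz":0,"gripper":1},{"tx":0,"ty":0,"tz":0,"wx":0,"wy":0,"wz":0,"gripper":1}]'; python3 go.py .481 .209 .05 -13.5
python3 - <<'E'
from h import *
c,im=snap("wrist","w26"); import pickle; pickle.dump(c,open("c26.pkl","wb"))
cv2.imwrite("pics/w26b.png",cv2.convertScaleAbs(im,alpha=2.0))
E
python3 go.py .481 .209 .05 -13.5
```

```text
time: 25.65
tool_pos: [0.4749, 0.2062, 0.3203]
ee_rot: [0.436, 0.557, 0.437, -0.557]
force: [-0.0, 0.1, -4.4]
opening: 0.736
t 25.65 shift [ 0.1153  0.0054 -0.0041] turn [-0.006 -0.001  0.001] tcp [0.4749 0.2062 0.3203] F [-0.   0.1 -4.4] op 0.736
t 25.7 shift [ 0.1155  0.0048 -0.0046] turn [-0.007 -0.001  0.001] tcp [0.4753 0.2056 0.3205] F [-0.3 -0.6 -3.8] op 0.732
```

View pics/w26b.png

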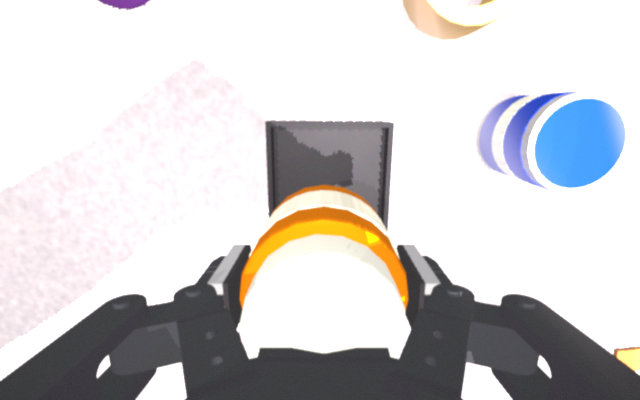

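```bash
python3 - <<'E'
from h import *; import pickle
c=pickle.load(open("c26.pkl","rb"))
P=np.array([p2w(c,p,.02)[:2] for p in [(266,122),(393,123)]]); e=P[1]-P[0]; L=np.linalg.norm(e); n=np.array([e[1],-e[0]])/L
print(P,L,np.degrees(np.arctan2(e[1],e[0])), P.mean(0)+n*.054)
E
python3 -m creep '[{"tx":0.045,"ty":0.003,"tz":-0.004,"wx":0,"wy":0,"wz":0,"gripper":1},{"tx":0.035,"ty":0,"tz":0,"wx":0,"wy":0,"wz":0.0,"gripper":1}]'>/dev/null;  python3 go.py .481 .209 .05 -13.5
```

```text
[[0.44545711 0.27212254]
 [0.54078249 0.24790955]] 0.09835241507734632 -14.251938984631392 [0.47982575 0.20767802]
t 25.9 shift [ 0.0403 -0.0031  0.0014] turn [-0.008 -0.01  -0.013] tcp [0.4837 0.2094 0.2454] F [ 0.5 -0.9 -4.6] op 0.734
```

```bash
python3 -m creep '[{"tx":0.028,"ty":-0.003,"tz":0.001,"wx":0,"wy":-0.01,"wz":-0.013,"gripper":1},{"tx":0.006,"ty":0,"tz":0,"wx":0,"wy":0,"wz":-0.005,"gripper":1}]'>/dev/null;  python3 go.py .481 .208 .05 -13.5; for i in 1 2; do python3 -m creep '[{"tx":0.002,"ty":0,"tz":0,"wx":0.0,"wy":0,"wz":0,"gripper":1}]' >/dev/null; python3 go.py .481 .208 .05 -13.5; done
```

```text
t 26.1 shift [ 0.0022 -0.0006 -0.0011] turn [-0.011  0.004  0.009] tcp [0.4813 0.2068 0.2072] F [-0.7 -0.6 -4.4] op 0.731
t 26.2 shift [ 0.0001 -0.0017 -0.0017] turn [-0.013  0.005  0.009] tcp [0.4822 0.206  0.2051] F [-5.7  0.8 24. ] op 0.73
t 26.3 shift [ 0.0002 -0.0021 -0.0018] turn [-0.013  0.003  0.01 ] tcp [0.4826 0.2057 0.2052] F [-10.3  -0.6  17. ] op 0.735
```

```bash
python3 -m creep '[{"tx":0,"ty":0,"tz":0,"wx":0.0,"wy":0,"wz":0,"gripper":-1},{"tx":0.0,"ty":0,"tz":0,"wx":0.0,"wy":0,"wz":0.0,"gripper":-1},{"tx":0.0,"ty":0,"tz":0,"wx":0.0,"wy":0,"wz":0.0,"gripper":-1},{"tx":-0.01,"ty":0,"tz":0,"wx":0.0,"wy":0,"wz":0.0,"gripper":-1},{"tx":-0.03,"ty":0,"tz":0,"wx":0.0,"wy":0,"wz":0.0,"gripper":-1}]'; python3 -m creep '[{"tx":-0.045,"ty":0,"tz":0,"wx":0.0,"wy":0,"wz":0,"gripper":-1},{"tx":-0.045,"ty":0,"tz":0,"wx":0.0,"wy":0,"wz":0.0,"gripper":-1},{"tx":-0.045,"ty":0,"tz":0.02,"wx":0.0,"wy":0,"wz":0.0,"gripper":-1},{"tx":0,"ty":0,"tz":0.045,"wx":0.0,"wy":0,"wz":0.0,"gripper":-1},{"tx":0,"ty":0,"tz":0.0,"wx":0.0,"wy":0,"wz":0.0,"gripper":-1}]'
python3 - <<'E'
from h import *
_,a=snap("scene","sc27"); _,b=snap("side","sd27"); snap("wrist","w27")
cv2.imwrite("pics/c27.png",cv2.resize(b[120:320,220:440],None,fx=3,fy=3,interpolation=2))
E
```

```text
time: 26.8
tool_pos: [0.4861, 0.205, 0.2508]
ee_rot: [-0.432, -0.559, -0.434, 0.559]
force: [0.7, 0.2, 0.6]
opening: 1.003
time: 27.3
tool_pos: [0.4707, 0.1414, 0.3998]
ee_rot: [0.436, 0.563, 0.432, -0.553]
force: [0.6, 0.1, -0.5]
opening: 1.0
```

View pics/c27.png

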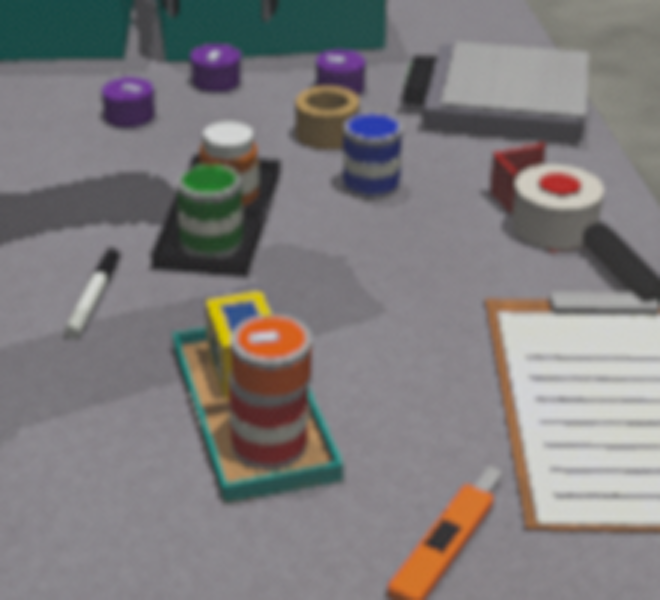

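View pics/w27.png

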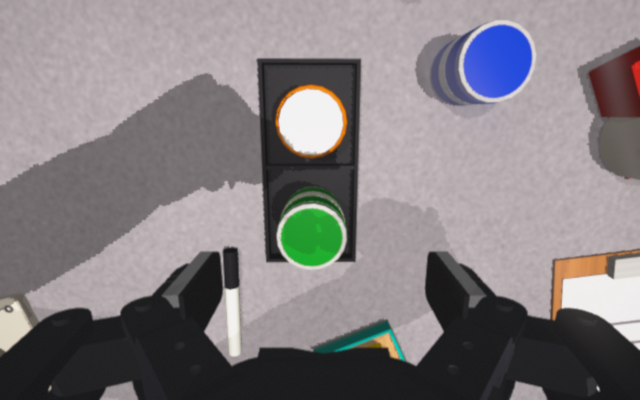

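View pics/sc27.png

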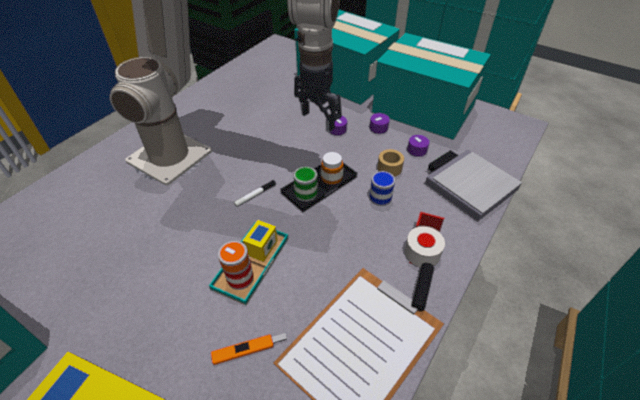

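Run:
```python
import cv2
a=cv2.imread("pics/sc27.png"); cv2.imwrite("pics/c28.png",cv2.resize(a[140:310,200:400],None,fx=4,fy=3.5,interpolation=2))
```

```text
(no output)
```

View pics/c28.png

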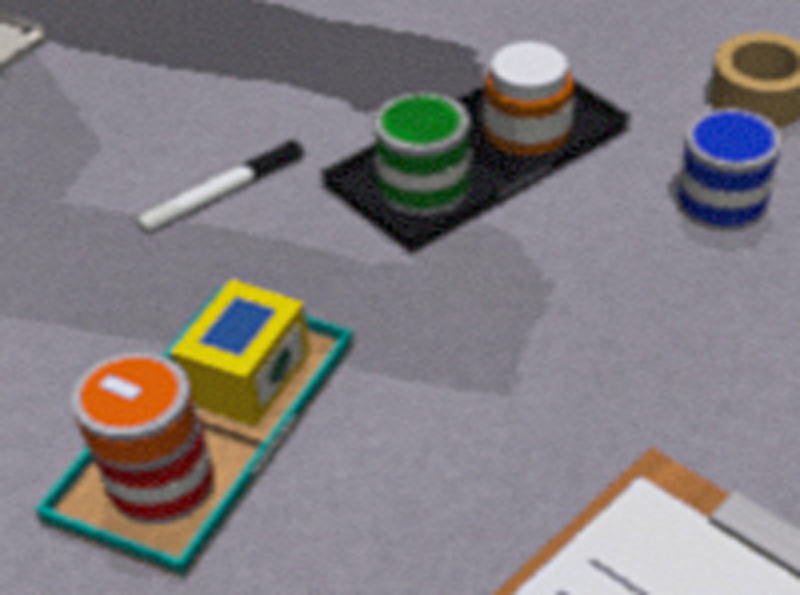

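Run:
```python
from plant import manip
print(manip.sign_off()); print(manip.get_state()["time"])
```

```text
the job is handed in; nothing more can be done
None
the job is handed in; nothing more can be done
```

Both parcels are made up and the job is handed in, at about 27.5 s on the robot's clock; the sign-off gives no verdict.

- **Teal tray:** the red-label can is in one compartment with the orange fish tin on top of it, and the tea box is in the other. I placed them in that order.
- **Black crate:** the green-label can is in one compartment and the honey jar in the other, placed after the teal tray was done.
- **Setting down:** I lowered each item until the wrist felt contact, then released it. The largest contact force I read was about 25 N.

**Last checks:**
- In the final side, scene and wrist pictures everything stands upright in its own compartment, and the gripper is open well clear of everything.
- The blue-label can looks to be where it started, and the purple tins were not picked up.
- Checked when it was placed, the tin sat about 2 mm or less off the can's centre; I did not measure it again after that.

**Disagreement:** the cameras differed by up to about 16 mm on some positions, mainly along y. For grasps and placings I relied on close wrist views, and no check failed.

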